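Set up blanks on the downdraft sanding table

ROBOT

A 7-joint arm with a two-finger parallel gripper is mounted at the origin on the work surface. World frame = base frame: x ahead of the robot, y to its left, z up, the work surface at z = 0. Lengths are in m, angles in rad, forces in N, time in s.
With the tool pointing down it reaches from about 0.35 to 0.9 m from the base axis. Payload 8.1 kg.
Tool frame: the origin (TCP) lies at the very end of the fingers, on their centre line; the grasp point (between the pads) lies arm.hold_point_z behind it (arm.hold_point_z is the distance from the TCP to the grasp point, in m); z points along the fingers, y is the line along which they close (so a half turn about z gives the same grasp; the last joint's range is limited). The gripper opens to 92 mm and grips with 3 to 60 N. Pads are 19 mm wide; open, the fingers measure 130 mm over their backs; the gripper's body (75 mm by 190 mm) begins 47 mm behind the grasp point.
Start: joints at [1.129, 0.434, 0.025, 1.573, -0.012, 1.134, -0.075], TCP at [0.208, -0.589, 0.227] pointing down, gripper open.
Joint ranges: [-2.62, 2.62], [-0.44, 2.09], [-1.27, 1.32], [0.08, 2.57], [-1.32, 4.46], [0.12, 2], [-2.74, 2.74]. Speed limits (rad/s): [2.22, 2.22, 3.01, 3.01, 3.14, 3.14, 3.14].

INTERFACE

Orientations are given as a rotation vector (axis times angle).
In Python, from cell import arm, vision, job, cut_out gives the robot as it stands. The module is installed in compiled form; this text tells all that it offers.
- The arm moves only by the tool play_rows, never from a script. Its argument "increments" is text: rows parted by semicolons, each of 5 numbers parted by spaces: the shift along the tool's x, y, z in cm, then the turn about the tool's z in degrees, then the opening, from -1 (shut) to 1 (fully open), so that 0 is half open. A call has 1 to 5 rows; each row shifts and turns the commanded pose from where the row before left it, along the tool's axes as they then stand; what a row does not reach is not made up. A row lasts 1/12 s, in which the tool goes at most 41.7 mm and 7.16 degrees, less where a joint would pass 70% of its speed; a pose out of reach is approached as far as the arm can. A call is refused whole if a number of a shift passes 4.17 or a number of a turn 7.16, either way. A call with a gripper value outside its range is refused whole. The fingers move at their own pace and stop on an object; "grip_force" is the grip in N (left out, the last holds). Time passes only in rows, so rows that do not move let the fingers close. It gives the time, the measured TCP pose, the force, the opening and the grip force at its end, in the units of the state.
- arm.observe(): the state, without advancing time (a new reading comes with each control period).
- vision.get_image(name): name is "scene" or "top"; returns a dict with "frame" (400x640x3 uint8, red, green, blue), "z_map" (400x640 float32, m along the optical axis (not along the pixel's ray), 0 where there is no reading), "mtx" (3x3 intrinsics, pixels), "cam_to_world" (4x4, takes a point from camera to world coordinates). Camera axes: x right, y up, looking along -z (the intrinsics and any distortion apply to the point x, -y, -z); pixel columns grow to the right and rows downward; lengths in m; the calibration is good to about 2 mm. A picture is of the moment at which its call begins.
- job.sign_off(): hands the job in; it is judged then, once.
Trained networks look in a picture, given as the dict that the camera call returned (one of the last four; its "shot" number tells which), for a name from the list of things; names that differ only in an ending like _2 or _b are one class to them, and where a whole thing is asked for, a point or a joint stands for the part that bears it (a point fixed in the world has none). Each returns a list of dicts, best first, with "confidence" (0 to 1); they miss things now and then, are a little off and sometimes report something else, mostly with a low value. They report only what shows in the picture. A call takes as long as a camera call. They do not tell look-alikes from the thing itself.
- cut_out(query, picture): "mask" (400x640 bool, what is visible of it) and "point" ([row, column] in pixels, amid what is visible of it).
The state is a dict: "clock": time; "joints": joint angles; "dq": joint speeds; "joint_efforts": joint torques, N m; "position": TCP position; "ee_rot": TCP orientation; "force": force on the tool from outside, world axes, zero at the start; "ft_torque": the same for the moment, N m; "width": opening from 0.0 (shut) to 1.0 (fully open); "gripper_force": force on a finger pad.
Only numpy, scipy, OpenCV 4.12 (cv2) and the standard library are available. Lean on these libraries where they do the work, as an engineer would, in place of code of your own. Each camera call takes 0.05 s, during which the arm holds its last target. There are 200 camera calls.

TASK

Get the sanding table ready: shut the dust-box hatch and swing its hasp down flat over the staple, and lay all the maple blanks flat on the perforated top in one tight row, butted side by side with their ends against the back fence and the first one's long side against the left end stop. Only when that is done, turn the suction dial up to the sixth click from its off stop. Leave the cork block and the glue bottle where they are.

Things in the scene. Friction and masses are not known exactly. Their poses are not given: they have to be found in the camera images.
- station: Downdraft sanding table, a fixed grey box 250 mm deep (x), 465 mm wide (y), 55 mm high; origin at the centre of its underside. Perforated steel top at the right (-y), a control strip with the dial along its front edge (-x), the dust-box hatch at the left (+y). Its x points away from the robot to the back fence.
- corner (a point): Inner corner of back fence and left end stop, at the level of the top (55 mm above the bench); axes as the table's: x away from the robot, y left, z up. Both are aluminium bars 12 mm high and 15 mm thick. The fence's front face runs from here 285 mm to -y, the stop's right-hand face 130 mm to -x. The top is flat and free for 285 mm to -y and 135 mm to -x.
- dial (a joint): Suction dial, rad, growing clockwise seen from above. 0 is the off stop: the white pointer then points at the table's front edge (-x). It clicks every pi/6 rad (30 degrees), 9 clicks in all, with a white mark at each; at the sixth it points to the back fence. A click breaks at about 0.08 N m; let go, the dial settles in the nearest detent.
- dial_grip (a point): Middle of the dial's black bar grip, on the vertical turning axis, 29 mm above the top. The bar is 60 mm long, 15 mm thick, 30 mm high (13 mm of it above this point), on a round skirt of 64 mm diameter, 12 mm high. The point turns with the dial: the bar lies along its x, the pointer at -x.
- hatch (a joint): Plywood hatch of the dust box, 150 mm from hinge to front edge, 140 mm wide, 8 mm thick, hinged along its back edge; rad, 0 is shut flat, growing as the front edge rises, to 1.3. Stiff: it stays where it is left and takes about 1 N at its front edge to push down.
- hatch_hinge (a point): Middle of the hatch's hinge line, 8 mm above the table top, along the table's y. When the hatch is shut its upper face is 4 mm above this point, and it reaches 150 mm from here towards the robot.
- hatch_front (a point): Middle of the hatch's front edge, on its upper face; moves with the hatch.
- hasp (a joint): Steel hasp strap hinged across the upper face of the hatch near its front edge; rad, relative to the hatch: 0 is lying flat forward over the staple, growing as the free end swings up and back over the hatch, to 2.9. Stiff: it stays where it is left and takes less than 1 N at its tip to swing.
- hasp_hinge (a point): Middle of the hasp's hinge line, 7 mm behind the hatch's front edge and 3.5 mm above its upper face; moves with the hatch. The hinge line runs along the table's y.
- hasp_tip (a point): Middle of the free end of the hasp strap, 70 mm from the hasp's hinge. The strap is 36 mm wide, 3 mm thick, with a slot (34 x 10 mm) that takes the staple: a wire loop 18 mm high, 24 mm long, standing 40 mm in front of the hasp's hinge (hatch shut).
- blank1_c (a point): Centre (half-way up) of a maple blank, a plain rectangular block 110 mm long (its x), 45 mm wide (its y), 22 mm thick (z), about 85 g. All blanks are alike; None if this one is absent.
- blank2_c (a point): Centre (half-way up) of a maple blank, a plain rectangular block 110 mm long (its x), 45 mm wide (its y), 22 mm thick (z), about 85 g. All blanks are alike; None if this one is absent.
- blank3_c (a point): Centre (half-way up) of a maple blank, a plain rectangular block 110 mm long (its x), 45 mm wide (its y), 22 mm thick (z), about 85 g. All blanks are alike; None if this one is absent.
- blank4_c (a point): Centre (half-way up) of a maple blank, a plain rectangular block 110 mm long (its x), 45 mm wide (its y), 22 mm thick (z), about 85 g. All blanks are alike; None if this one is absent.
- blank5_c (a point): Centre (half-way up) of a maple blank, a plain rectangular block 110 mm long (its x), 45 mm wide (its y), 22 mm thick (z), about 85 g. All blanks are alike; None if this one is absent.
- cork_block: Bystander: cork sanding block 110 x 65 x 35 mm on the bench; origin at the centre of its underside.
- glue: Bystander: white glue bottle, 60 mm diameter, 150 mm high; origin at the centre of its underside.
Things that resemble listed ones, but are neither listed nor needed, are in the scene too. What is shaped like the part that bears blank1_c but green is not meant. What is shaped like the part that bears blank2_c but turquoise is not meant.

How it is judged:
By the outcome, as a careful person would: the job done as asked, in the order asked, and still so for the second after the job is handed in, with the robot touching nothing.
Of blank1, blank2, blank3, blank4, blank5 only 3 to 5 are there at a start; the rules pass over those that are not, and their reading is None.
At some moment in a run one of blank1, blank2, blank3, blank4, blank5 may be knocked a few centimetres aside while the robot is not near it.
Once in a run the grip may slacken for a moment while it holds something.
It also fails if it takes over 210 s, if anything falls off the work surface, if the arm or the gripper's body presses on something with over 40 N, if the wrist force passes 120 N, or if a joint passes its speed limit or range.

## Working session

There is one attempt and no reset: what is moved stays moved. The work goes in short steps, Python scripts to look and compute and a tool call to move; the robot and the scene stay as the last step left them, time stands still between calls to the robot, and variables do not carry over. Pictures are saved under pics/ and viewed, at most 14 in all, crops included, and the job is handed in when it is done.

Besides the shell and the picture viewer there is one more tool, called after "Emit:" as name(argument=value, ...), one argument or row to a line, values as JSON. play_rows: Moves the arm, as the interface text tells. Its arguments: {"type":"object","properties":{"increments":{"type":"string"},"grip_force":{"type":"number"}},"required":["increments"]}

```bash
mkdir -p pics; cat > h.py <<'E'
import numpy as np, cv2
from cell import arm, vision, job, cut_out
from scipy.spatial.transform import Rotation as R
def world(p, rows, cols):
    z=p["z_map"][rows,cols]; K=p["mtx"]
    X=(cols-K[0,2])/K[0,0]*z; Y=(rows-K[1,2])/K[1,1]*z
    P=np.stack([X,-Y,-z,np.ones_like(z)],-1)
    return (P@p["cam_to_world"].T)[...,:3]
def cloud(p):
    r,c=np.mgrid[0:400,0:640]; return world(p,r,c)
def pix(p,X):
    q=np.linalg.inv(p["cam_to_world"])@np.append(X,1); K=p["mtx"]
    return (K[0,0]*q[0]/-q[2]+K[0,2], K[1,1]*-q[1]/-q[2]+K[1,2])
def save(p,n,crop=None,s=1):
    f=p["frame"][:,:,::-1]
    if crop: f=f[crop[0]:crop[1],crop[2]:crop[3]]
    cv2.imwrite("pics/"+n,cv2.resize(f,None,fx=s,fy=s,interpolation=cv2.INTER_CUBIC))
E
python3 - <<'E'
from h import *
np.set_printoptions(precision=3,suppress=True)
print(arm.observe(), arm.hold_point_z)
for n in ("scene","top"):
    p=vision.get_image(n); save(p,n+"0.png"); print(n,p["cam_to_world"],p["mtx"],[k for k in p])
    C=cloud(p)
    for q in ["station","blank1_c","dial_grip","hatch","hasp","cork_block","glue"]:
        for d in cut_out(q,p):
            m=d["mask"]&(p["z_map"]>0)
            if m.sum()<5: continue
            w=C[m]; print(q,round(d["confidence"],2),np.round(d["point"]),m.sum(),np.median(w,0),w.min(0),w.max(0), p["frame"][m].mean(0))
E
```

```text
{'clock': 0.0, 'joints': array([ 1.129,  0.435,  0.025,  1.574, -0.012,  1.134, -0.075]), 'dq': array([ 0.   , -0.   , -0.002, -0.   , -0.001,  0.   ,  0.001]), 'joint_efforts': array([ -0.002, -66.786,   0.984, -31.446,  -0.061,   0.043,   0.   ]), 'position': array([ 0.208, -0.589,  0.226]), 'ee_rot': array([-3.095, -0.529,  0.001]), 'force': array([ 0.056, -0.006, -0.441]), 'ft_torque': array([-0.015, -0.06 , -0.026]), 'gripper_force': 0.0, 'width': 0.9998266316747988} 0.0188
scene [[-0.523 -0.669  0.528  1.219]
 [ 0.852 -0.414  0.319  0.403]
 [ 0.005  0.617  0.787  1.075]
 [ 0.     0.     0.     1.   ]] [[441.732   0.    316.692]
 [  0.    441.732 195.713]
 [  0.      0.      1.   ]] ['frame', 'z_map', 'mtx', 'cam_to_world', 'shot']
station 0.94 [228. 354.] 13617 [0.595 0.134 0.057] [ 0.374 -0.122 -0.003] [0.742 0.358 0.176] [164.317 150.648 135.462]
station 0.16 [277. 456.] 912 [0.598 0.432 0.095] [ 0.492  0.403 -0.001] [0.613 0.464 0.155] [156.42  136.748 118.17 ]
dial_grip 0.91 [174. 309.] 314 [ 0.494 -0.064  0.077] [ 0.469 -0.092  0.058] [ 0.517 -0.039  0.102] [69.704 58.519 
[... 1680 characters left out ...]
54]
hatch 0.69 [184. 258.] 1297 [0.597 0.271 0.115] [0.532 0.202 0.058] [0.675 0.345 0.179] [184.925 150.019 104.518]
hasp 0.59 [186. 254.] 259 [0.582 0.278 0.154] [0.544 0.255 0.081] [0.635 0.306 0.179] [146.656 130.556 114.243]
hasp 0.27 [195. 214.] 323 [0.575 0.421 0.101] [ 0.552  0.4   -0.009] [0.63  0.485 0.158] [141.498 116.851  89.913]
cork_block 0.62 [244. 203.] 581 [0.401 0.478 0.035] [ 0.344  0.434 -0.008] [0.459 0.532 0.047] [183.002 133.162  78.985]
cork_block 0.5 [219. 356.] 242 [ 0.487 -0.071  0.069] [ 0.458 -0.1    0.055] [ 0.518 -0.042  0.112] [83.545 76.996 71.393]
glue 0.62 [194. 215.] 280 [0.573 0.42  0.104] [0.552 0.4   0.008] [0.608 0.456 0.158] [137.111 114.714  89.4  ]
```

View pics/scene0.png

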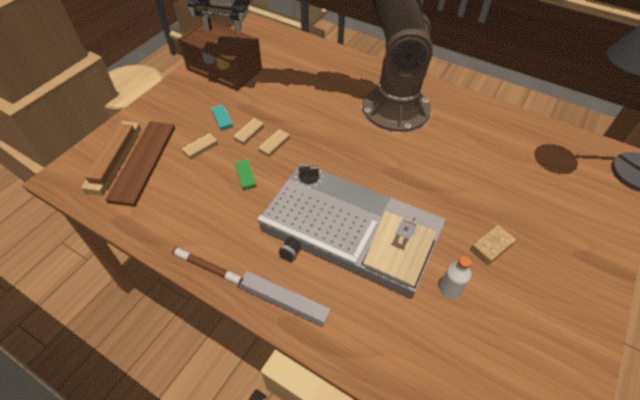

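View pics/top0.png

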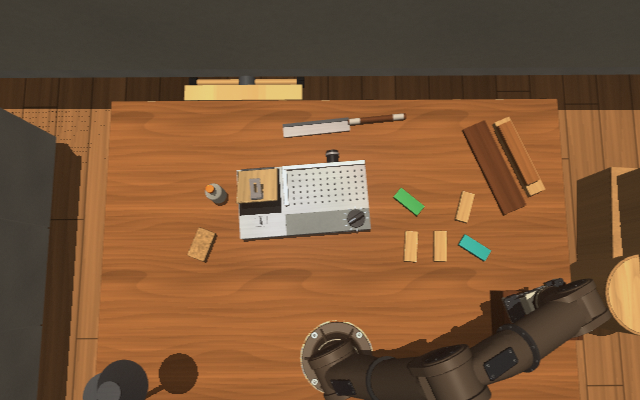

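The scene shows three natural blanks at scene px (200,146), (249,131) and (274,142), which are top px (465,207), (440,246) and (411,246). The green one at top (408,202) and the turquoise one at top (474,248) are look-alikes. The station's hatch is open at top (258,185), the dial is at top (356,218), and the cork and glue are on the left. Next I'll measure precisely.

```bash
cat >> h.py <<'E'
def station(p):
    C=cloud(p); m=cut_out("station",p)
    m=max(m,key=lambda d:d["mask"].sum())["mask"]&(p["z_map"]>0)
    w=C[m]
    return C,m,w
def blanks(p,zc=0.022,tol=.012):
    C=cloud(p); f=p["frame"].astype(int); out=[]
    hsv=cv2.cvtColor(p["frame"],cv2.COLOR_RGB2HSV)
    seen=np.zeros((400,640),bool)
    for d in cut_out("blank1_c",p):
        m=d["mask"]&(p["z_map"]>0)
        if m.sum()<20 or (seen&m).sum()>.3*m.sum(): continue
        seen|=m; w=C[m]; zt=np.percentile(w[:,2],80)
        t=w[np.abs(w[:,2]-zt)<.006]
        (cx,cy),(a,b),an=cv2.minAreaRect((t[:,:2]*1000).astype(np.float32))
        if a<b: a,b=b,a; an+=90
        h=np.median(hsv[m],0)
        out.append((round(d["confidence"],2),np.round(d["point"]),np.round([cx,cy,zt*1000]),np.round([a,b]),round((an+90)%180-90,1),h))
    return out
E
python3 - <<'E'
from h import *
np.set_printoptions(precision=3,suppress=True)
for n in ("scene","top"):
    p=vision.get_image(n)
    for b in blanks(p): print(n,*b)
    C,m,w=station(p)
    t=w[(w[:,2]>.05)&(w[:,2]<.075)]
    print("st rect",cv2.minAreaRect((t[:,:2]*1000).astype(np.float32)))
    hz=np.histogram(w[:,2],bins=np.arange(.04,.08,.002)); print(hz[0])
    f=w[(w[:,2]>.063)&(w[:,2]<.072)&(w[:,1]<.2)]
    # fence line: far points
    u=f[f[:,1]<.12]; u=u[u[:,0]>.6]; print("fence fit x=a*y+b",np.polyfit(u[:,1],u[:,0],1),len(u))
    hm=cut_out("hatch",p)[0]["mask"]&(p["z_map"]>0); hw=C[hm]; hw=hw[hw[:,2]>.07]
    c=np.median(hw,0); 
    A=np.c_[hw[:,:2],np.ones(len(hw))]; k=np.ones(len(hw),bool)
    for _ in range(5):
        s=np.linalg.lstsq(A[k],hw[k,2],rcond=None)[0]; k=np.abs(A@s-hw[:,2])<.006
    nrm=np.array([-s[0],-s[1],1]); nrm/=np.linalg.norm(nrm); print("hatch normal",nrm,"ang",np.arccos(nrm[2]),k.sum(),len(hw), hw[k].min(0),hw[k].max(0))
    hs=cut_out("hasp",p)[0]["mask"]&(p["z_map"]>0); sw=C[hs]; d=(np.c_[sw[:,:2],np.ones(len(sw))]@s-sw[:,2])*-nrm[2]
    o=sw[d>.008]; print("hasp off-plane",d.max(),len(o), o[np.argsort(-d[d>.008])[:5]])
    save(p,n+"c.png",(140,290,240,450) if n=="scene" else (145,260,225,390),3.6)
E
```

```text
scene 0.88 [143. 270.] [ 389. -269.   24.] [110.  49.] -6.6 [ 17. 105. 204.]
scene 0.87 [176. 244.] [ 554. -265.   24.] [110.  44.] 49.7 [ 60. 117. 155.]
scene 0.27 [251. 397.] [562. 274. 132.] [138.  36.] -87.1 [ 18.  86. 210.]
st rect ((579.76708984375, 120.23991394042969), (302.28472900390625, 468.10089111328125), 5.321467399597168)
[  67   92   82   91   87  249 1041 2439 2533 1213  326  118  230  429
  369  200  104   76  115]
fence fit x=a*y+b [-0.071  0.684] 416
hatch normal [0.529 0.037 0.848] ang 0.5585888225571328 2800 3084 [0.534 0.205 0.07 ] [0.671 0.35  0.15 ]
hasp off-plane 0.06414700381186861 195 [[0.61  0.283 0.176]
 [0.611 0.286 0.175]
 [0.607 0.287 0.176]
 [0.611 0.263 0.174]
 [0.61  0.267 0.175]]
top 0.62 [200. 410.] [ 553. -268.   26.] [108.  46.] 50.6 [ 61. 125. 181.]
st rect ((581.4827880859375, 118.71794128417969), (297.3200378417969, 465.4096374511719), 3.9502389430999756)
[  33   44  125  222  457  749  988 1154 1090  901  690  445  327  216
  175  129   76   64   39]
fence fit x=a*y+b [-0.081  0.672] 238
hatch normal [0.526 0.035 0.85 ] ang 0.5548909998446843 903 1243 [0.535 0.202 0.07 ] [0.673 0.348 0.153]
hasp off-plane 0.06333474778655683 168 [[0.608 0.28  0.179]
 [0.609 0.277 0.177]
 [0.605 0.273 0.179]
 [0.613 0.267 0.173]
 [0.61  0.284 0.173]]
```

View pics/scenec.png

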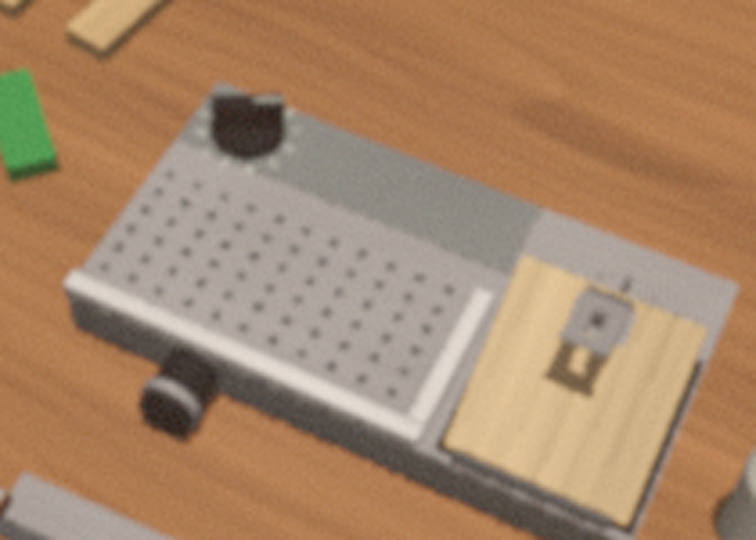

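View pics/topc.png

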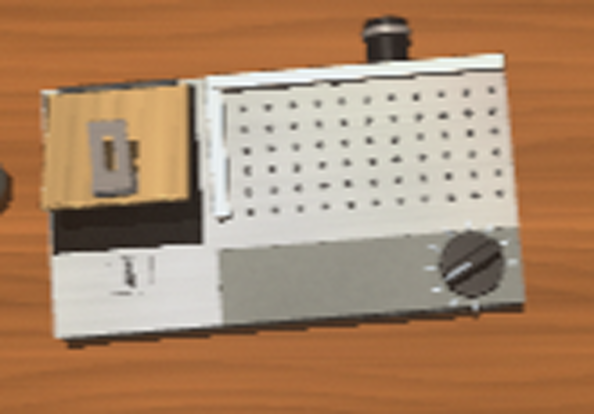

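The crops show the hatch open about 0.56 rad with the hasp standing up from it at about 2.08 rad. The dial pointer in topc (445,278) points front-left, which is click 2. The stop is at topc (222,150) and the fence runs along the top edge at topc (360,72). One more measurement gives the table frame and the blanks.

```bash
cat >> h.py <<'E'
def blobs(p,lo=.013,hi=.034,ymax=-.12):
    C=cloud(p); z=C[...,2]
    m=((p["z_map"]>0)&(z>lo)&(z<hi)&(C[...,1]<ymax)&(C[...,0]>.15)&(C[...,0]<.85)).astype(np.uint8)
    m=cv2.morphologyEx(m,cv2.MORPH_OPEN,np.ones((3,3),np.uint8))
    n,l,s,_=cv2.connectedComponentsWithStats(m); hsv=cv2.cvtColor(p["frame"],cv2.COLOR_RGB2HSV)
    for i in range(1,n):
        if s[i,4]<80: continue
        k=l==i; t=C[k][:,:2]*1000; (cx,cy),(a,b),an=cv2.minAreaRect(t.astype(np.float32))
        if a<b: a,b=b,a; an+=90
        print("blob px",s[i,:2]+s[i,2:4]//2,s[i,4],"mean",t.mean(0).round(),"rect",round(cx),round(cy),round(a),round(b),"ang",round((an+90)%180-90,1),"z",np.percentile(C[k][:,2],80).round(3),"hsv",np.median(hsv[k],0))
E
python3 - <<'E'
from h import *
np.set_printoptions(precision=4,suppress=True)
yaw=np.radians(4.2); T=np.array([[np.cos(yaw),np.sin(yaw)],[-np.sin(yaw),np.cos(yaw)]])
for n in ("scene","top"):
    p=vision.get_image(n); blobs(p)
    C,m,w=station(p); t=w[:,:2]@T.T; z=w[:,2]
    k=(z>.048)&(z<.06); print(n,"extent top x,y 1/99%",np.percentile(t[k],[0.5,1,99,99.5],axis=0))
    k=(z>.063)&(z<.072)&(t[:,1]<.09); print(" fence x",np.percentile(t[k&(t[:,0]>.6)][:,0],[2,5,50,95,98]))
    # brightness profiles on plane z=.067, table frame
    def prof(P): 
        q=np.array([pix(p,X) for X in P]).astype(np.float32)
        return cv2.remap(cv2.cvtColor(p["frame"],cv2.COLOR_RGB2GRAY),q[None,:,0],q[None,:,1],cv2.INTER_LINEAR)[0]
    xs=np.arange(.64,.74,.002); acc=np.mean([prof([np.append(T.T@[x,y],.067) for x in xs]) for y in np.arange(-.05,.12,.01)],0)
    print(" x prof",acc.astype(int))
    ys=np.arange(.09,.19,.002); acc=np.mean([prof([np.append(T.T@[x,y],.067) for y in ys]) for x in np.arange(.58,.66,.01)],0)
    print(" y prof",acc.astype(int))
    D=cut_out("dial_grip",p)[0]["mask"]&(p["z_map"]>0); d=C[D]; d=d[d[:,2]>.085]; print(" dial top",cv2.minAreaRect((d[:,:2]*1000).astype(np.float32)))
    print(" stn->", T.T@[.7,.1])
E
```

```text
blob px [39 57] 398 mean [  498. -1337.] rect 488 -1336 353 26 ang 0.4 z 0.029 hsv [ 14. 123.  92.]
blob px [216  71] 738 mean [ 197. -689.] rect 191 -678 259 82 ang 89.8 z 0.024 hsv [ 11. 145.  65.]
blob px [221 116] 292 mean [ 385. -497.] rect 384 -499 115 45 ang 56.0 z 0.024 hsv [ 86. 131. 166.]
blob px [248 130] 343 mean [ 393. -373.] rect 390 -375 113 51 ang -4.9 z 0.025 hsv [ 17. 104. 206.]
blob px [140 162] 2327 mean [ 691. -580.] rect 678 -587 356 96 ang 23.1 z 0.022 hsv [ 11. 147. 124.]
blob px [274 142] 366 mean [ 392. -267.] rect 390 -269 113 54 ang -2.4 z 0.024 hsv [ 17. 104. 207.]
blob px [200 145] 372 mean [ 534. -469.] rect 532 -471 112 51 ang -14.7 z 0.024 hsv [ 17. 105. 206.]
blob px [245 173] 388 mean [ 555. -263.] rect 552 -267 115 44 ang 50.1 z 0.024 hsv [ 60.  117.5 155. ]
blob px [ 97 188] 102 mean [ 839. -609.] rect 843 -614 46 33 ang -56.8 z 0.031 hsv [ 17.  111.  181.5]
scene extent top x,y 1/99% [[ 0.4403 -0.1533]
 [ 0.4415 -0.1516]
 [ 0.7176  0.3058]
 [ 0.729   0.3075]]
 fence x [0.6744 0.6752 0.6829 0.6894 0.6902]
 x prof [155 157 161 165 167 167 167 165 1
[... 1127 characters left out ...]
ent top x,y 1/99% [[ 0.442  -0.1544]
 [ 0.4429 -0.1527]
 [ 0.7078  0.3022]
 [ 0.7245  0.3055]]
 fence x [0.6063 0.6156 0.679  0.6889 0.6899]
 x prof [212 213 212 213 212 207 195 185 188 198 207 211 211 211 211 201 166 118
 120 183 228 235 235 234 228 195 139 109 107 108 109 109 110 110 110 110
 110 109 110 110 114 123 128 125 119 109 103 102 106 111]
 y prof [206 209 208 208 208 208 206 199 190 182 184 195 202 206 207 207 207 203
 182 172 192 212 229 235 235 233 225 215 208 205 209 204 177 136  82  46
  51  72 105 135 157 168 173 173 172 171 172 173 175 178]
 dial top ((486.8739318847656, -70.17976379394531), (14.472063064575195, 60.537147521972656), 33.55208206176758)
 stn-> [0.6908 0.151 ]
```

Table frame: yaw 4.2°, with the corner at table coordinates (0.676, 0.130). All three blanks check out in size and height, with tops at about 24 mm. Choosing by colour, the maple ones (hue 17) are at world (390,-270), (390,-375) and (533,-471). The hatch comes first: align the tool, close it and travel.

Emit:
play_rows(
  increments="0 0 0 5.1 -1;0 0 0 5.1 -1;0 0 0 5 -1;4 -2 0 0 -1;4 -2 0 0 -1",
  grip_force=20,
)

```text
clock: 2.02
position: [0.2773, -0.548, 0.2268]
ee_rot: [3.139, 0.105, -0.002]
force: [2.4, -0.1, -0.7]
width: 0.69
gripper_force: 0.0
```

Emit:
play_rows(
  increments="4 -3 0 0 -1;4 -3 0 0 -1;4 -3 0 0 -1;4 -4 0 0 -1;4 -4 0 0 -1",
)

```text
clock: 2.43
position: [0.4293, -0.4001, 0.2268]
ee_rot: [3.139, 0.115, 0.0]
force: [0.9, -0.2, 0.5]
width: 0.321
gripper_force: 0.0
```

```bash
cat >> h.py <<'E'
Y=np.radians(4.2); TT=np.array([[np.cos(Y),np.sin(Y)],[-np.sin(Y),np.cos(Y)]])
def st():
    s=arm.observe(); M=R.from_rotvec(s["ee_rot"]).as_matrix(); psi=np.degrees(np.arctan2(M[1,0],M[0,0]))
    P=s["position"]; t=TT@P[:2]; print("t %.2f table x %.1f y %.1f z %.1f psi %.1f (rel %.1f) F"%(s["clock"],t[0]*1e3,t[1]*1e3,P[2]*1e3,psi,psi-4.2),s["force"].round(1),"w %.3f g %.1f"%(s["width"],s["gripper_force"]),"tilt",np.degrees(np.arccos(-M[2,2])).round(1), "q7 %.2f"%s["joints"][6])
    return s
E
python3 -c "
from h import *
st()"
```

```text
t 2.43 table x 398.8 y -430.4 z 226.8 psi 4.2 (rel 0.0) F [ 0.9 -0.2  0.5] w 0.321 g 0.0 tilt 0.0 q7 -0.84
```

Emit:
play_rows(
  increments="0.9 -4.1 0 0 -1;0.9 -4.1 0 0 -1;0.9 -4.1 0 0 -1;0.9 -4.1 0 0 -1;0.9 -4.1 0 0 -1",
)

```text
clock: 2.85
position: [0.4576, -0.1935, 0.2269]
ee_rot: [3.139, 0.115, 0.001]
force: [1.4, 0.4, 0.2]
width: 0.009
gripper_force: 0.0
```

Emit:
play_rows(
  increments="0.9 -4.1 0 0 -1;0.9 -4.1 0 0 -1;0.9 -4.1 0 0 -1;0.9 -4.1 0 0 -1;0.9 -4.1 0 0 -1",
)

```text
clock: 3.27
position: [0.4872, 0.0127, 0.2271]
ee_rot: [3.139, 0.115, 0.001]
force: [1.2, -0.1, -0.4]
width: 0.009
gripper_force: 0.0
```

Emit:
play_rows(
  increments="0.9 -4.1 0 0 -1;0.9 -4.1 0 0 -1;0 0 0 0 -1;0 0 0 0 -1;0 0 0 0 -1",
)

```text
clock: 3.68
position: [0.499, 0.0929, 0.2266]
ee_rot: [3.139, 0.116, -0.001]
force: [0.7, -0.3, 1.4]
width: 0.005
gripper_force: 0.0
```

```bash
python3 -c "
from h import *
st()"
```

```text
t 3.68 table x 504.4 y 56.1 z 226.6 psi 4.2 (rel 0.0) F [ 0.7 -0.3  1.4] w 0.005 g 0.0 tilt 0.0 q7 -1.87
```

Emit:
play_rows(
  increments="1.6 -3.35 0 0 -1;1.6 -3.35 0 0 -1;1.6 -3.35 0 0 -1;1.6 -3.35 0 0 -1;0 0 0 0 -1",
)

```text
clock: 4.1
position: [0.5541, 0.2375, 0.2265]
ee_rot: [-3.135, -0.121, -0.001]
force: [-1.0, 0.4, 0.0]
width: 0.003
gripper_force: 0.0
```

Emit:
play_rows(
  increments="0 0 3 0 -1;0 0 3 0 -1;0 0 2 0 -1;0 0 2 0 -1;0 0 2 0 -1",
)

```text
clock: 4.52
position: [0.5536, 0.2292, 0.1058]
ee_rot: [3.139, 0.111, 0.0]
force: [-0.4, -0.3, 1.0]
width: 0.004
gripper_force: 0.7
```

Emit:
play_rows(
  increments="0 0 1 0 -1;0 0 1 0 -1;0 0 0.8 0 -1;0 0 0.3 0 -1;0 0 0 0 -1",
)

```text
clock: 4.93
position: [0.5532, 0.2312, 0.0755]
ee_rot: [3.139, 0.115, -0.0]
force: [-0.1, 0.7, 0.1]
width: 0.005
gripper_force: 0.0
```

```bash
python3 -c "
from h import *
st()"
```

```text
t 4.93 table x 568.6 y 190.1 z 75.5 psi 4.2 (rel -0.0) F [-0.1  0.7  0.1] w 0.005 g 0.0 tilt 0.0 q7 -2.16
```

Emit:
play_rows(
  increments="0 0 0.4 0 -1;0 0 0.3 0 -1;0 0 0.3 0 -1;0 0 0 0 -1",
)

```text
clock: 5.27
position: [0.5535, 0.232, 0.0672]
ee_rot: [-3.139, -0.115, -0.002]
force: [-3.6, -2.3, 11.7]
width: 0.003
gripper_force: 5.9
```

```bash
python3 - <<'E'
from h import *
st(); p=vision.get_image("scene"); save(p,"s1.png",(180,300,320,460),4)
E
```

```text
t 5.27 table x 569.0 y 190.8 z 67.2 psi 4.2 (rel 0.0) F [-3.6 -2.3 11.7] w 0.003 g 5.9 tilt 0.1 q7 -2.16
```

View pics/s1.png

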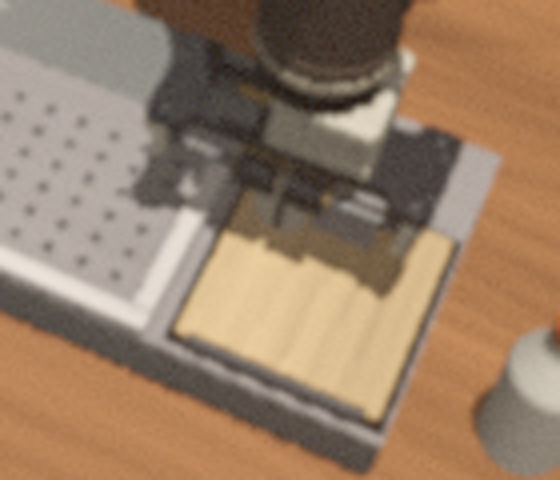

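The hatch is flat: TCP z is 67 mm and contact is 12 N. Next I go behind the hasp and swing it forward.

Emit:
play_rows(
  increments="0 0 -4 0 -1;0 0 -4 0 -1;0 0 -3 0 -1;2.8 -2.1 0 0 -1;2.8 -2.1 0 0 -1",
)

```text
clock: 5.73
position: [0.6077, 0.2777, 0.1796]
ee_rot: [-3.138, -0.113, -0.009]
force: [0.1, 1.1, 0.7]
width: 0.004
gripper_force: 0.0
```

Emit:
play_rows(
  increments="0 0 0 0 -1;0 0 4 0 -1;0 0 3.4 0 -1;0 0 0 0 -1;-1 0 0 0 -1",
)

```text
clock: 6.15
position: [0.5959, 0.2757, 0.1]
ee_rot: [3.138, 0.114, -0.004]
force: [-0.0, -0.8, 1.1]
width: 0.003
gripper_force: 0.0
```

```bash
python3 - <<'E'
from h import *
st(); p=vision.get_image("scene"); C=cloud(p)
for d in cut_out("hasp",p)[:2]:
    m=d["mask"]&(p["z_map"]>0); w=C[m]; print(d["confidence"],m.sum(),np.c_[w[:,:2]@TT.T,w[:,2]].min(0),np.c_[w[:,:2]@TT.T,w[:,2]].max(0))
E
```

```text
t 6.15 table x 614.5 y 231.3 z 100.0 psi 4.1 (rel -0.1) F [-0.  -0.8  1.1] w 0.003 g 0.0 tilt 0.2 q7 -2.17
```

Emit:
play_rows(
  increments="-2.5 0 0 0 -1;-2 0 0 0 -1;-2 0 0 0 -1;-1.5 0 0 0 -1;-1.5 0 0 0 -1",
)

```text
clock: 6.67
position: [0.5018, 0.2705, 0.1039]
ee_rot: [-3.138, -0.115, -0.005]
force: [1.3, -0.0, -0.1]
width: 0.002
gripper_force: 0.4
```

Emit:
play_rows(
  increments="-1.5 0 0 0 -1;-1.7 0 0 0 -1;0 0 1 0 -1;0 0 1 0 -1;0 0 0.5 0 -1",
)

```text
clock: 7.08
position: [0.4701, 0.2677, 0.0765]
ee_rot: [-3.139, -0.115, -0.002]
force: [0.7, 0.1, -0.2]
width: 0.007
gripper_force: 0.2
```

```bash
python3 - <<'E'
from h import *
st()
E
```

```text
t 7.08 table x 488.4 y 232.5 z 76.5 psi 4.2 (rel -0.0) F [ 0.7  0.1 -0.2] w 0.007 g 0.2 tilt 0.1 q7 -2.30
```

Emit:
play_rows(
  increments="0 0 0.3 0 -1;0 0 0.3 0 -1;0 0 0 0 -1",
)

```text
clock: 7.33
position: [0.4702, 0.2675, 0.0724]
ee_rot: [3.139, 0.114, 0.002]
force: [-6.9, -4.7, 25.7]
width: 0.004
gripper_force: 13.2
```

Emit:
play_rows(
  increments="0 0 -4 0 -1;0 0 -4 0 -1;0 0 -4 0 -1;0 4 0 0 1;0 4 0 0 1",
)

```text
clock: 7.75
position: [0.477, 0.1901, 0.1936]
ee_rot: [-3.136, -0.122, -0.009]
force: [2.0, -1.9, -0.2]
width: 0.105
gripper_force: 0.0
```

Emit:
play_rows(
  increments="-2 3.6 0 0 1;-2 3.6 0 0 1;-2 3.6 0 0 1;-1.5 3.8 0 0 1;-1.5 3.8 0 0 1",
)

```text
clock: 8.17
position: [0.3983, -0.0041, 0.191]
ee_rot: [-3.139, -0.115, -0.001]
force: [0.6, -0.9, 0.5]
width: 0.464
gripper_force: 0.0
```

```bash
python3 - <<'E'
from h import *
st(); p=vision.get_image("scene"); save(p,"s2.png",(180,300,320,460),4); q=vision.get_image("top"); 
np.set_printoptions(precision=4,suppress=True)
blobs(p); blobs(q)
C=cloud(p)
for d in cut_out("hasp",p)[:2]:
    m=d["mask"]&(p["z_map"]>0); w=C[m]; print(d["confidence"],m.sum(),np.percentile(np.c_[w[:,:2]@TT.T,w[:,2]],[2,50,98],axis=0))
E
```

```text
t 8.17 table x 396.9 y -33.2 z 191.0 psi 4.2 (rel 0.0) F [ 0.6 -0.9  0.5] w 0.464 g 0.0 tilt 0.0 q7 -1.66
blob px [38 57] 412 mean [  495. -1337.] rect 489 -1336 363 21 ang 0.7 z 0.029 hsv [ 15. 123.  93.]
blob px [212  72] 687 mean [ 197. -695.] rect 192 -679 240 81 ang 89.1 z 0.024 hsv [ 11. 145.  69.]
blob px [221 116] 291 mean [ 385. -497.] rect 383 -500 120 44 ang 56.2 z 0.024 hsv [ 86. 130. 169.]
blob px [249 130] 340 mean [ 392. -372.] rect 389 -375 114 52 ang -6.3 z 0.024 hsv [ 17. 103. 209.]
blob px [140 162] 2332 mean [ 691. -580.] rect 678 -587 355 95 ang 22.7 z 0.022 hsv [ 11. 147. 126.]
blob px [273 142] 360 mean [ 392. -268.] rect 390 -270 114 50 ang -5.5 z 0.025 hsv [ 17. 103. 209.]
blob px [200 145] 380 mean [ 534. -468.] rect 532 -472 110 51 ang -16.0 z 0.024 hsv [ 17. 104. 208.]
blob px [245 173] 389 mean [ 555. -264.] rect 553 -266 115 45 ang 50.6 z 0.025 hsv [ 60. 116. 157.]
blob px [ 97 188] 83 mean [ 839. -608.] rect 842 -614 47 29 ang -64.7 z 0.03 hsv [ 17. 114. 169.]
blob px [494 168] 1934 mean [ 682. -586.] rect 683 -587 350 96 ang 23.3 z 0.024 hsv [ 11. 172. 115.]
blob px [409 202] 332 mean [ 551. -268.] rect 553 -268 110 46 ang 52.5 z 0.026 hsv [ 61. 126. 183.]
blob px [465 206] 366 mean [ 533. -471.] rect 534 -472 113 48 ang -16.1 z 0.026 hsv [ 17. 139. 224.]
blob px [411 246] 352 mean [ 391. -270.] rect 391 -270 110 45 ang -5.2 z 0.027 hsv [ 17. 138. 227.]
blob px [440 246] 364 mean [ 390. -377.] rect 390 -376 109 46 ang -2.3 z 0.026 hsv [ 17. 138. 227.]
blob px [475 248] 355 mean [ 383. -501.] rect 385 -500 111 47 ang 57.7 z 0.026 hsv [ 84. 159. 182.]
0.48 240 [[0.4697 0.2152 0.0602]
 [0.5084 0.2318 0.0735]
 [0.5392 0.2487 0.0777]]
```

View pics/s2.png

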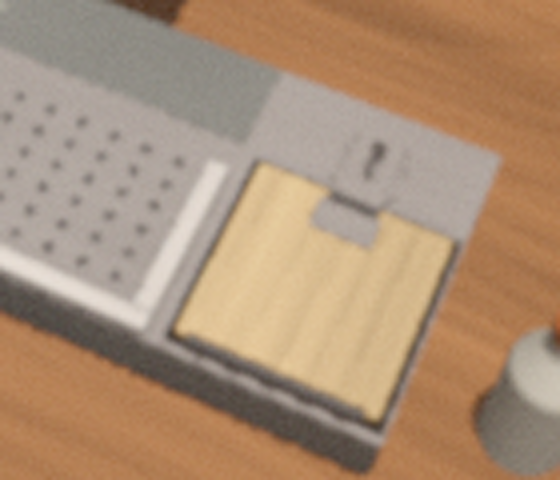

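The hatch is shut and the hasp lies flat with the staple through its slot (crop px (370,160)). Next is blank A at world (390,-270), angle -5°.

Emit:
play_rows(
  increments="-0.4 3.8 0 0 1;-0.4 3.8 0 0 1;-0.4 3.8 0 0 1;-0.4 3.8 0 0 1;-0.4 3.8 0 0 1",
)

```text
clock: 8.73
position: [0.3937, -0.1946, 0.191]
ee_rot: [3.139, 0.118, 0.001]
force: [0.9, -0.2, 0.2]
width: 0.957
gripper_force: 0.0
```

Emit:
play_rows(
  increments="-0.4 3.8 0 0 1;-0.3 3.7 0 0 1;0 0 0 4.6 1;0 0 0 4.6 1;0 0 0 0 1",
)

```text
clock: 9.15
position: [0.3924, -0.2689, 0.1905]
ee_rot: [-3.138, 0.143, -0.0]
force: [-0.2, -0.1, 0.8]
width: 1.003
gripper_force: 0.0
```

```bash
cat >> h.py <<'E'
def to(s,wx,wy,wz):
    M=R.from_rotvec(s["ee_rot"]).as_matrix(); print("tool shift cm to target", (M.T@(np.array([wx,wy,wz])-s["position"])*100).round(2))
def tw(tx,ty,tz): return (*(TT.T@[tx,ty]),tz)
E
python3 - <<'E'
from h import *
s=st(); to(s,.3905,-.270,.005)
E
```

```text
t 9.15 table x 371.6 y -296.9 z 190.5 psi -5.2 (rel -9.4) F [-0.2 -0.1  0.8] w 1.003 g 0.0 tilt 0.0 q7 -1.16
tool shift cm to target [-0.18  0.13 18.55]
```

Emit:
play_rows(
  increments="0 0 4 0 1;0 0 4 0 1;0 0 4 0 1;0 0 3 0 1;0 0 2 0 1",
)

```text
clock: 9.57
position: [0.3912, -0.2669, 0.0179]
ee_rot: [-3.137, 0.129, 0.003]
force: [-0.1, 0.0, -0.7]
width: 0.997
gripper_force: 0.0
```

Emit:
play_rows(
  increments="0 0 1.4 0 1;0 0 0 0 -1;0 0 0 0 -1;0 0 0 0 -1;0 0 0 0 -1",
  grip_force=30,
)

```text
clock: 9.98
position: [0.3925, -0.2688, 0.0079]
ee_rot: [3.138, -0.135, 0.003]
force: [-1.3, -0.6, -0.3]
width: 0.758
gripper_force: 0.0
```

Emit:
play_rows(
  increments="0 0 0 0 -1;0 0 0 0 -1;0 0 0 0 -1;0 0 -2 0 -1;0 0 -3 0 -1",
)

```text
clock: 10.4
position: [0.3896, -0.2677, 0.0556]
ee_rot: [-3.137, 0.137, 0.007]
force: [0.6, 0.7, -1.0]
width: 0.484
gripper_force: 30.0
```

```bash
python3 - <<'E'
from h import *
s=st()
E
```

```text
t 10.40 table x 368.9 y -295.5 z 55.6 psi -5.0 (rel -9.2) F [ 0.6  0.7 -1. ] w 0.484 g 30.0 tilt 0.3 q7 -1.15
```

Emit:
play_rows(
  increments="0 0 -4 0 -1;0 0 -4 0 -1;0 0 -3 0 -1;0 0 0 -4.6 -1;0 0 0 -4.6 -1",
)

```text
clock: 10.82
position: [0.3925, -0.2692, 0.1693]
ee_rot: [3.137, 0.121, 0.007]
force: [-0.1, 0.1, -2.1]
width: 0.48
gripper_force: 30.0
```

Emit:
play_rows(
  increments="2.1 -3.3 0 0 -1;2.1 -3.3 0 0 -1;2.1 -3.3 0 0 -1;2.1 -3.3 0 0 -1;2.1 -3.3 0 0 -1",
)

```text
clock: 11.23
position: [0.4843, -0.0947, 0.167]
ee_rot: [3.139, 0.115, 0.001]
force: [1.8, 0.1, -0.6]
width: 0.483
gripper_force: 30.0
```

Emit:
play_rows(
  increments="2.1 -3.3 0 0 -1;2.1 -3.3 0 0 -1;2.1 -3.3 0 0 -1;2.1 -3.3 0 0 -1;2.1 -3.3 0 0 -1",
)

```text
clock: 11.65
position: [0.5769, 0.0776, 0.1669]
ee_rot: [3.139, 0.115, 0.0]
force: [0.5, -0.6, -0.2]
width: 0.483
gripper_force: 30.0
```

```bash
python3 - <<'E'
from h import *
s=st(); to(s,*tw(.606,.075,.062))
E
```

```text
t 11.65 table x 581.1 y 35.2 z 166.9 psi 4.2 (rel 0.0) F [ 0.5 -0.6 -0.2] w 0.483 g 30.0 tilt 0.0 q7 -1.78
tool shift cm to target [ 2.49 -3.99 10.49]
```

Emit:
play_rows(
  increments="1.25 -2 0 0 -1;1.25 -2 0 0 -1;0 0 4 0 -1;0 0 3 0 -1;0 0 2 0 -1",
)

```text
clock: 12.07
position: [0.597, 0.1177, 0.074]
ee_rot: [3.139, 0.117, -0.005]
force: [-0.9, 0.0, -0.9]
width: 0.482
gripper_force: 30.0
```

Emit:
play_rows(
  increments="0 0 1 0 -1;0 0 0.4 0 -1;0 0 0.2 0 -1;0 0 0 0 -1",
)

```text
clock: 12.4
position: [0.5992, 0.1177, 0.0641]
ee_rot: [-3.139, -0.115, -0.004]
force: [-9.8, -3.1, 30.4]
width: 0.484
gripper_force: 30.0
```

```bash
python3 - <<'E'
from h import *
s=st()
E
```

```text
t 12.40 table x 606.2 y 73.5 z 64.1 psi 4.2 (rel -0.0) F [-9.8 -3.1 30.4] w 0.484 g 30.0 tilt 0.1 q7 -1.86
```

Emit:
play_rows(
  increments="0 0 -0.2 0 0.3;0 0 0 0 0.3;0 0 0 0 0.3;0 0 -3 0 0.3;0 0 -3 0 0.3",
)

```text
clock: 12.82
position: [0.5968, 0.1171, 0.1214]
ee_rot: [3.138, 0.115, -0.008]
force: [0.5, 0.8, 1.3]
width: 0.65
gripper_force: 0.0
```

Emit:
play_rows(
  increments="0 2.6 0 0 -1;0 2.6 0 0 -1;0 0 0 0 -1;0 0 0 0 -1;0 0 0 0 -1",
)

```text
clock: 13.23
position: [0.6021, 0.066, 0.1223]
ee_rot: [-3.139, -0.115, 0.001]
force: [-0.5, 0.3, -0.3]
width: 0.336
gripper_force: 0.0
```

Emit:
play_rows(
  increments="0 0 0 0 -1;0 0 0 0 -1;0 0 0 0 -1;0 0 0 0 -1;0 0 0 0 -1",
)

```text
clock: 13.65
position: [0.6023, 0.0662, 0.1226]
ee_rot: [-3.139, -0.116, 0.0]
force: [-0.6, -0.0, -0.6]
width: 0.012
gripper_force: 0.0
```

```bash
cat >> h.py <<'E'
def onTop(p):
    C=cloud(p); t=C[...,:2]@TT.T; z=C[...,2]
    m=((p["z_map"]>0)&(z>.072)&(z<.085)&(t[...,0]>.53)&(t[...,0]<.675)&(t[...,1]<.128)&(t[...,1]>-.155)).astype(np.uint8)
    hsv=cv2.cvtColor(p["frame"],cv2.COLOR_RGB2HSV); m&=((hsv[...,0]<24)&(hsv[...,1]>70)&(hsv[...,2]>130)).astype(np.uint8)
    n,l,s,_=cv2.connectedComponentsWithStats(m)
    for i in range(1,n):
        if s[i,4]<50: continue
        a=t[l==i]*1000; (cx,cy),wh,an=cv2.minAreaRect(a.astype(np.float32)); print("top blank px",s[i,4],"rect",round(cx,1),round(cy,1),np.round(wh,1),round(an,1),"ext",np.percentile(a,[1,99],axis=0).round(1).tolist())
E
python3 - <<'E'
from h import *
s=st()
for n in ("scene","top"): onTop(vision.get_image(n))
E
```

```text
t 13.65 table x 605.5 y 21.9 z 122.6 psi 4.2 (rel 0.0) F [-0.6 -0.  -0.6] w 0.012 g 0.0 tilt 0.0 q7 -1.76
top blank px 211 rect 637.4 74.8 [43.  43.8] 1.7 ext [[617.9, 53.5], [658.0, 96.5]]
```

Emit:
play_rows(
  increments="0 0 3 0 -1;0 0 2.6 0 -1;0 0 0.4 0 -1;0 0 0 0 -1;0 -0.8 0 0 -1",
)

```text
clock: 14.17
position: [0.6023, 0.072, 0.0634]
ee_rot: [3.138, 0.112, 0.0]
force: [-0.2, -0.7, -0.0]
width: 0.005
gripper_force: 0.0
```

Emit:
play_rows(
  increments="0 -0.8 0 0 -1;0 -0.8 0 0 -1;0 -0.8 0 0 -1;0 -0.5 0 0 -1;0 0 0 0 -1",
)

```text
clock: 14.58
position: [0.6002, 0.1045, 0.0637]
ee_rot: [-3.139, -0.118, -0.003]
force: [-0.1, -0.6, -0.5]
width: 0.003
gripper_force: 0.0
```

Emit:
play_rows(
  increments="0 -0.3 0 0 -1;0 -0.2 0 0 -1;0 0 0 0 -1",
)

```text
clock: 14.83
position: [0.5991, 0.1084, 0.0627]
ee_rot: [-3.139, -0.116, 0.0]
force: [1.3, -1.2, 0.6]
width: 0.004
gripper_force: 0.0
```

```bash
python3 - <<'E'
from h import *
s=st()
for n in ("scene","top"): onTop(vision.get_image(n))
E
```

```text
t 14.83 table x 605.4 y 64.2 z 62.7 psi 4.2 (rel 0.0) F [ 1.3 -1.2  0.6] w 0.004 g 0.0 tilt 0.0 q7 -1.84
top blank px 179 rect 640.3 105.3 [34.5 44.3] 1.0 ext [[623.7, 84.0], [657.0, 127.3]]
```

Emit:
play_rows(
  increments="0 -0.2 0 0 -1;0 -0.2 0 0 -1;0 0 0 0 -1",
)

```text
clock: 15.18
position: [0.5988, 0.1106, 0.0625]
ee_rot: [3.138, 0.114, -0.001]
force: [0.0, -3.9, 0.9]
width: 0.002
gripper_force: 1.9
```

Emit:
play_rows(
  increments="0 -0.2 0 0 -1;0 0 0 0 -1",
)

```text
clock: 15.35
position: [0.5988, 0.1108, 0.0625]
ee_rot: [3.136, 0.112, -0.001]
force: [-0.9, -7.7, 2.3]
width: 0.001
gripper_force: 4.4
```

Emit:
play_rows(
  increments="0 0.5 0 0 -1;0 0 -4 0 -1;-4.1 0 0 0 -1;-4.1 -2.2 0 0 -1;0 -2.4 0 0 -1",
)

```text
clock: 15.77
position: [0.51, 0.1437, 0.1016]
ee_rot: [3.137, 0.112, -0.013]
force: [-0.8, -1.0, 0.1]
width: 0.007
gripper_force: 0.0
```

Emit:
play_rows(
  increments="0 0 0 0 -1;0 0 2 0 -1;0 0 2 0 -1;0 0 0 0 -1",
)

```text
clock: 16.1
position: [0.5168, 0.1464, 0.0601]
ee_rot: [3.139, 0.116, -0.006]
force: [-1.2, 0.1, 1.1]
width: 0.003
gripper_force: 0.0
```

```bash
python3 - <<'E'
from h import *
s=st()
for n in ("scene","top"): onTop(vision.get_image(n))
E
```

```text
t 16.10 table x 526.1 y 108.2 z 60.1 psi 4.2 (rel 0.0) F [-1.2  0.1  1.1] w 0.003 g 0.0 tilt 0.2 q7 -1.96
top blank px 518 rect 601.6 105.9 [ 43.5 111.6] 89.7 ext [[550.9, 85.6], [656.2, 127.4]]
```

Emit:
play_rows(
  increments="0.8 0 0 0 -1;0.8 0 0 0 -1;0.8 0 0 0 -1;0.4 0 0 0 -1;0 0 0 0 -1",
)

```text
clock: 16.62
position: [0.5453, 0.1485, 0.0629]
ee_rot: [3.139, 0.115, -0.006]
force: [-8.3, -1.5, 6.1]
width: 0.004
gripper_force: 4.1
```

Emit:
play_rows(
  increments="0.3 0 0 0 -1;0 0 0 0 -1",
)

```text
clock: 16.78
position: [0.5453, 0.1485, 0.0626]
ee_rot: [3.138, 0.116, -0.013]
force: [-18.8, -1.3, 14.9]
width: 0.009
gripper_force: 9.0
```

Emit:
play_rows(
  increments="0.3 0 0 0 -1;0 0 0 0 -1",
)

```text
clock: 16.95
position: [0.5453, 0.1485, 0.0623]
ee_rot: [3.137, 0.117, -0.022]
force: [-27.6, -1.4, 22.8]
width: 0.004
gripper_force: 14.0
```

```bash
python3 - <<'E'
from h import *
s=st()
for n in ("scene","top"): onTop(vision.get_image(n))
E
```

```text
t 16.95 table x 554.7 y 108.2 z 62.3 psi 4.3 (rel 0.1) F [-27.6  -1.4  22.8] w 0.004 g 14.0 tilt 0.8 q7 -1.94
top blank px 483 rect 626.5 106.6 [96.9 43.8] 1.5 ext [[580.2, 85.7], [674.2, 127.5]]
```

Blank A is seated against the stop and the fence. Next is blank B.

Emit:
play_rows(
  increments="-0.6 0 0 0 -1;0 0 -4 0 1;0 0 -4 0 1;0 0 -3 0 1;-1.3 3.7 0 0 1",
)

```text
clock: 17.47
position: [0.5419, 0.1197, 0.1801]
ee_rot: [-3.131, -0.129, -0.021]
force: [1.3, 0.7, 0.4]
width: 0.244
gripper_force: 0.0
```

Emit:
play_rows(
  increments="-1.3 3.7 0 0 1;-1.3 3.7 0 0 1;-1.3 3.7 0 0 1;-1.3 3.7 0 0 1;-1.3 3.7 0 0 1",
)

```text
clock: 17.88
position: [0.4853, -0.0806, 0.1737]
ee_rot: [3.139, 0.115, 0.003]
force: [1.5, -0.0, -0.7]
width: 0.605
gripper_force: 0.0
```

Emit:
play_rows(
  increments="-1.3 3.7 0 0 1;-1.3 3.7 0 0 1;-1.3 3.7 0 0 1;-1.3 3.7 0 0 1;-1.3 3.7 0 0 1",
)

```text
clock: 18.3
position: [0.4338, -0.2703, 0.1737]
ee_rot: [3.138, 0.115, 0.003]
force: [0.2, -0.2, -0.3]
width: 0.968
gripper_force: 0.0
```

Emit:
play_rows(
  increments="-1.3 3.7 0 0 1;-1.3 3.7 0 0 1;0 0 0 6.2 1;0 0 0 0 1;0 0 0 0 1",
)

```text
clock: 18.72
position: [0.4137, -0.344, 0.1731]
ee_rot: [3.141, -0.052, 0.001]
force: [0.7, 0.9, 0.6]
width: 0.996
gripper_force: 0.0
```

```bash
python3 - <<'E'
from h import *
s=st()
for n in ("scene","top"): print(n);p=vision.get_image(n); onTop(p); blobs(p,.013,.034,-.2)
to(s,.390,-.376,.008)
E
```

```text
t 18.72 table x 387.4 y -373.4 z 173.1 psi -1.9 (rel -6.1) F [0.7 0.9 0.6] w 0.996 g 0.0 tilt 0.0 q7 -0.98
scene
top blank px 557 rect 619.6 106.4 [ 42.8 110.7] 89.9 ext [[565.6, 85.9], [674.2, 127.5]]
blob px [38 57] 399 mean [  497. -1337.] rect 490 -1337 363 22 ang 1.0 z 0.029 hsv [ 15. 123.  92.]
blob px [199  66] 324 mean [ 197. -752.] rect 191 -742 136 82 ang -89.8 z 0.024 hsv [ 11. 140.  66.]
blob px [221 117] 285 mean [ 386. -496.] rect 383 -499 115 44 ang 56.2 z 0.024 hsv [ 86. 133. 167.]
blob px [248 131] 346 mean [ 393. -372.] rect 391 -373 116 51 ang -2.3 z 0.025 hsv [ 16. 118. 109.]
blob px [140 162] 2338 mean [ 692. -580.] rect 678 -588 358 97 ang 23.2 z 0.022 hsv [ 11. 147. 125.]
blob px [199 145] 372 mean [ 535. -469.] rect 531 -470 112 52 ang -18.9 z 0.024 hsv [ 17. 104. 207.]
blob px [245 173] 399 mean [ 555. -264.] rect 552 -267 115 45 ang 50.1 z 0.024 hsv [ 60. 118. 156.]
blob px [100 188] 83 mean [ 837. -605.] rect 836 -605 30 29 ang 47.6 z 0.03 hsv [ 16. 115. 164.]
top
top blank px 310 rect 620.7 106.1 [108.7  43.3] 0.6 ext [[567.6, 84.7], [673.8, 127.2]]
blob px [494 169] 1848 mean [ 678. -587.] rect 682 -586 349 97 ang 22.8 z 0.024 hsv [ 11. 172. 117.]
blob px [409 201] 326 mean [ 554. -266.] rect 554 -267 108 45 ang 50.3 z 0.026 hsv [ 61. 127. 187.]
blob px [468 196] 84 mean [ 575. -483.] rect 574 -484 46 28 ang 71.9 z 0.026 hsv [ 17.  138.  225.5]
blob px [484 254] 94 mean [ 362. -534.] rect 363 -533 44 32 ang -29.5 z 0.026 hsv [ 85.  167.  182.5]
tool shift cm to target [-2.27  3.27 16.51]
```

Emit:
play_rows(
  increments="-1.1 1.65 0 0 0.4;-1.15 1.65 0 0 0.4;0 0 4 0 0.4;0 0 4 0 0.4;0 0 4 0 0.4",
)

```text
clock: 19.23
position: [0.391, -0.3753, 0.0525]
ee_rot: [3.14, -0.049, 0.005]
force: [0.7, 0.0, 0.5]
width: 0.714
gripper_force: 0.0
```

Emit:
play_rows(
  increments="0 0 2.5 0 0.4;0 0 1.8 0 0.4;0 0 0 0 -1;0 0 0 0 -1;0 0 0 0 -1",
)

```text
clock: 19.65
position: [0.3908, -0.3757, 0.011]
ee_rot: [3.14, -0.052, 0.002]
force: [0.2, -0.3, -0.1]
width: 0.531
gripper_force: 0.0
```

Emit:
play_rows(
  increments="0 0 0 0 -1;0 0 0 0 -1;0 0 0 0 -1;0 0 -2 0 -1;0 0 -3 0 -1",
)

```text
clock: 20.07
position: [0.3881, -0.3744, 0.0588]
ee_rot: [-3.139, 0.054, 0.005]
force: [-0.4, 0.7, -0.8]
width: 0.492
gripper_force: 29.9
```

```bash
python3 - <<'E'
from h import *
s=st()
E
```

```text
t 20.07 table x 359.6 y -401.9 z 58.8 psi -2.0 (rel -6.2) F [-0.4  0.7 -0.8] w 0.492 g 29.9 tilt 0.2 q7 -0.88
```

Emit:
play_rows(
  increments="0 0 -4 0 -1;0 0 -4 0 -1;0 0 -3 0 -1;0 0 0 -6.2 -1;1.9 -3.3 0 0 -1",
)

```text
clock: 20.48
position: [0.4033, -0.3493, 0.1731]
ee_rot: [3.132, 0.114, 0.005]
force: [0.1, -0.0, -1.6]
width: 0.487
gripper_force: 29.9
```

Emit:
play_rows(
  increments="1.9 -3.3 0 0 -1;1.9 -3.3 0 0 -1;1.9 -3.3 0 0 -1;1.9 -3.3 0 0 -1;1.9 -3.3 0 0 -1",
)

```text
clock: 20.9
position: [0.4891, -0.1683, 0.1705]
ee_rot: [3.139, 0.115, 0.002]
force: [0.6, 0.5, -1.1]
width: 0.487
gripper_force: 29.9
```

Emit:
play_rows(
  increments="1.9 -3.3 0 0 -1;1.9 -3.3 0 0 -1;1.9 -3.3 0 0 -1;1.9 -3.3 0 0 -1;1.9 -3.3 0 0 -1",
)

```text
clock: 21.32
position: [0.5718, 0.0034, 0.1705]
ee_rot: [3.139, 0.115, 0.002]
force: [0.8, -0.9, -0.6]
width: 0.487
gripper_force: 29.9
```

Emit:
play_rows(
  increments="1.9 -3.3 0 0 -1;0 0 0 0 -1;0 0 0 0 -1",
)

```text
clock: 21.57
position: [0.5883, 0.0391, 0.17]
ee_rot: [-3.138, -0.123, -0.001]
force: [0.0, -0.8, -0.9]
width: 0.489
gripper_force: 29.9
```

```bash
python3 - <<'E'
from h import *
s=st(); to(s,*tw(.606,.030,.069))
E
```

```text
t 21.57 table x 589.5 y -4.1 z 170.0 psi 4.5 (rel 0.3) F [ 0.  -0.8 -0.9] w 0.489 g 29.9 tilt 0.1 q7 -1.68
tool shift cm to target [ 1.66 -3.39 10.1 ]
```

Emit:
play_rows(
  increments="0.8 -1.7 0 0 -1;0.85 -1.7 0 0.3 -1;0 0 4 0 -1;0 0 3 0 -1;0 0 2 0 -1",
)

```text
clock: 21.98
position: [0.6002, 0.0693, 0.0776]
ee_rot: [3.138, 0.105, -0.004]
force: [-1.8, -0.9, -1.2]
width: 0.486
gripper_force: 29.9
```

Emit:
play_rows(
  increments="0 0 0.8 0 -1;0 0 0.3 0 -1;0 0 0 0 -1",
)

```text
clock: 22.23
position: [0.6019, 0.0701, 0.0691]
ee_rot: [3.139, 0.105, 0.0]
force: [0.2, 0.3, -0.0]
width: 0.486
gripper_force: 29.9
```

```bash
python3 - <<'E'
from h import *
s=st()
E
```

```text
t 22.23 table x 605.4 y 25.8 z 69.1 psi 3.8 (rel -0.4) F [ 0.2  0.3 -0. ] w 0.486 g 29.9 tilt 0.0 q7 -1.76
```

Emit:
play_rows(
  increments="0 0 0.3 -0.4 -1;0 0 0 0 0.3;0 0 0 0 0.3;0 0 0 0 0.3;0 0 -3 0 0.3",
)

```text
clock: 22.65
position: [0.5987, 0.0705, 0.0919]
ee_rot: [3.138, 0.118, -0.012]
force: [-1.1, 0.3, 0.3]
width: 0.644
gripper_force: 0.0
```

Emit:
play_rows(
  increments="0 0 -3 0 0.3;0 2.6 0 0 -1;0 2.6 0 0 -1;0 0 0 0 -1;0 0 0 0 -1",
)

```text
clock: 23.07
position: [0.6061, 0.0171, 0.1264]
ee_rot: [3.139, 0.113, 0.002]
force: [-0.0, 0.2, -0.2]
width: 0.41
gripper_force: 0.0
```

Emit:
play_rows(
  increments="0 0 0 0 -1;0 0 0 0 -1;0 0 0 0 -1;0 0 0 0 -1;0 0 0 0 -1",
)

```text
clock: 23.48
position: [0.6056, 0.02, 0.1256]
ee_rot: [-3.139, -0.12, 0.0]
force: [0.6, -0.4, 0.9]
width: 0.049
gripper_force: 0.0
```

```bash
python3 - <<'E'
from h import *
s=st()
for n in ("scene","top"): print(n);p=vision.get_image(n); onTop(p)
E
```

```text
t 23.48 table x 605.5 y -24.5 z 125.6 psi 4.4 (rel 0.2) F [ 0.6 -0.4  0.9] w 0.049 g 0.0 tilt 0.0 q7 -1.66
scene
top blank px 554 rect 619.6 106.2 [ 43.1 110.6] 89.9 ext [[566.0, 85.8], [674.1, 127.5]]
top blank px 223 rect 638.4 27.6 [43.9 44.9] 2.0 ext [[617.1, 5.5], [660.0, 49.6]]
top
top blank px 310 rect 620.4 106.0 [108.6  44. ] 0.0 ext [[568.1, 84.5], [674.2, 127.5]]
```

Emit:
play_rows(
  increments="0 0 3 0 -1;0 0 2.6 0 -1;0 0 0.7 0 -1;0 0 0 0 -1;0 -0.8 0 0 -1",
)

```text
clock: 24.0
position: [0.6054, 0.0254, 0.0631]
ee_rot: [3.138, 0.114, -0.001]
force: [0.2, -0.5, 1.1]
width: 0.003
gripper_force: 0.0
```

Emit:
play_rows(
  increments="0 -0.8 0 0 -1;0 -0.8 0 0 -1;0 -0.8 0 0 -1;0 -0.6 0 0 -1;0 -0.4 0 0 -1",
)

```text
clock: 24.42
position: [0.603, 0.0624, 0.0635]
ee_rot: [-3.139, -0.12, -0.002]
force: [-0.3, -1.0, 1.3]
width: 0.004
gripper_force: 1.1
```

Emit:
play_rows(
  increments="0 -0.3 0 0 -1;0 -0.2 0 0 -1;0 0 0 0 -1",
)

```text
clock: 24.67
position: [0.6023, 0.0657, 0.0628]
ee_rot: [3.139, 0.117, 0.0]
force: [0.0, -2.3, 1.8]
width: 0.003
gripper_force: 1.0
```

```bash
python3 - <<'E'
from h import *
s=st()
for n in ("scene","top"): print(n);p=vision.get_image(n); onTop(p)
E
```

```text
t 24.67 table x 605.5 y 21.4 z 62.8 psi 4.3 (rel 0.1) F [ 0.  -2.3  1.8] w 0.003 g 1.0 tilt 0.0 q7 -1.74
scene
top blank px 582 rect 619.3 83.7 [ 88.2 111.2] 90.0 ext [[567.2, 42.0], [674.3, 127.5]]
top
```

Emit:
play_rows(
  increments="0 -0.2 0 0 -1;0 -0.2 0 0 -1;0 0 0 0 -1",
)

```text
clock: 25.02
position: [0.6022, 0.0659, 0.0627]
ee_rot: [3.135, 0.113, -0.0]
force: [0.0, -11.6, 3.4]
width: 0.001
gripper_force: 6.1
```

Emit:
play_rows(
  increments="0 0.6 0 0 -1;0 0 -4 0 -1;-4.1 0 0 0 -1;-4.1 -2.3 0 0 -1;0 -2.3 0 0 -1",
)

```text
clock: 25.43
position: [0.5132, 0.099, 0.1014]
ee_rot: [3.137, 0.114, -0.014]
force: [-1.3, -0.2, -0.5]
width: 0.003
gripper_force: 0.0
```

Emit:
play_rows(
  increments="0 0 0 0 -1;0 0 2 0 -1;0 0 1.8 0 -1;0 0 0 0 -1",
)

```text
clock: 25.77
position: [0.52, 0.1016, 0.0621]
ee_rot: [3.139, 0.119, -0.007]
force: [-0.4, -0.7, -0.1]
width: 0.005
gripper_force: 0.0
```

```bash
python3 - <<'E'
from h import *
s=st()
for n in ("scene","top"): print(n);p=vision.get_image(n); onTop(p)
E
```

```text
t 25.77 table x 526.0 y 63.2 z 62.1 psi 4.3 (rel 0.1) F [-0.4 -0.7 -0.1] w 0.005 g 0.0 tilt 0.3 q7 -1.85
scene
top blank px 1112 rect 612.3 83.7 [125.3  88.3] 0.1 ext [[553.2, 41.2], [673.4, 127.4]]
top
top blank px 100 rect 662.1 101.3 [32. 62.] 15.1 ext [[641.9, 68.6], [674.0, 126.9]]
```

Emit:
play_rows(
  increments="0.8 0 0 0 -1;0.8 0 0 0 -1;0.8 0 0 0 -1;0.4 0 0 0 -1;0 0 0 0 -1",
)

```text
clock: 26.28
position: [0.5485, 0.1036, 0.0648]
ee_rot: [3.139, 0.118, -0.007]
force: [-8.4, -0.4, 7.6]
width: 0.005
gripper_force: 4.3
```

Emit:
play_rows(
  increments="0.3 0 0 0 -1;0.2 0 0 0 -1;0 0 0 0 -1",
)

```text
clock: 26.53
position: [0.5486, 0.1035, 0.0643]
ee_rot: [3.137, 0.119, -0.02]
force: [-24.7, -2.5, 20.3]
width: 0.001
gripper_force: 12.5
```

```bash
python3 - <<'E'
from h import *
s=st()
E
```

```text
t 26.53 table x 554.7 y 63.0 z 64.3 psi 4.3 (rel 0.1) F [-24.7  -2.5  20.3] w 0.001 g 12.5 tilt 0.7 q7 -1.83
```

Blank B is flush at the same x of 554.7. Next is blank C.

Emit:
play_rows(
  increments="-0.6 0 0 0 -1;0 0 -4 0 1;0 0 -4 0 1;0 0 -3 0 1;-0.4 4.1 0 0 1",
)

```text
clock: 26.95
position: [0.5528, 0.0722, 0.182]
ee_rot: [-3.131, -0.135, -0.02]
force: [1.6, 1.5, 0.3]
width: 0.245
gripper_force: 0.0
```

Emit:
play_rows(
  increments="-0.4 4.1 0 0 1;-0.4 4.1 0 0 1;-0.4 4.1 0 0 1;-0.4 4.1 0 0 1;-0.4 4.1 0 0 1",
)

```text
clock: 27.37
position: [0.5442, -0.1459, 0.1757]
ee_rot: [3.139, 0.118, 0.003]
force: [1.1, 0.8, 0.3]
width: 0.606
gripper_force: 0.0
```

Emit:
play_rows(
  increments="-0.4 4.1 0 0 1;-0.4 4.1 0 0 1;-0.4 4.1 0 0 1;-0.4 4.1 0 0 1;-0.4 4.1 0 0 1",
)

```text
clock: 27.78
position: [0.5393, -0.3522, 0.1755]
ee_rot: [3.138, 0.118, 0.002]
force: [0.3, -0.7, 0.4]
width: 0.965
gripper_force: 0.0
```

Emit:
play_rows(
  increments="-0.4 4.1 0 0 1;0 0 0 6.9 1;0 0 0 6.9 1;0 0 0 6.9 1;0 0 0 0 1",
)

```text
clock: 28.2
position: [0.5386, -0.3914, 0.1751]
ee_rot: [3.108, -0.457, 0.002]
force: [0.2, -0.6, -1.0]
width: 1.0
gripper_force: 0.0
```

```bash
python3 - <<'E'
from h import *
s=st()
for n in ("scene","top"): print(n);p=vision.get_image(n); onTop(p); blobs(p,.013,.034,-.12)
to(s,.5335,-.471,.008)
E
```

```text
t 28.20 table x 508.5 y -429.8 z 175.1 psi -16.7 (rel -20.9) F [ 0.2 -0.6 -1. ] w 1.000 g 0.0 tilt 0.1 q7 -1.25
scene
top blank px 1120 rect 619.3 83.8 [111.2  88.6] 0.2 ext [[566.1, 41.0], [673.8, 127.2]]
blob px [38 58] 421 mean [  500. -1337.] rect 490 -1337 365 22 ang 0.0 z 0.029 hsv [ 15. 123.  93.]
blob px [224  74] 333 mean [ 192. -647.] rect 193 -638 194 66 ang 65.2 z 0.024 hsv [ 12. 141.  67.]
blob px [227 121] 93 mean [ 396. -467.] rect 393 -467 59 31 ang 40.8 z 0.024 hsv [ 86. 134. 167.]
blob px [140 163] 2336 mean [ 692. -579.] rect 679 -587 354 96 ang 22.7 z 0.022 hsv [ 11. 147. 126.]
blob px [199 145] 375 mean [ 535. -469.] rect 532 -470 112 52 ang -14.6 z 0.024 hsv [ 16. 114. 156.]
blob px [245 173] 398 mean [ 555. -264.] rect 551 -268 117 45 ang 50.3 z 0.024 hsv [ 60. 119. 157.]
blob px [ 97 188] 119 mean [ 837. -609.] rect 840 -611 51 37 ang -44.4 z 0.031 hsv [ 16. 113. 177.]
top
top blank px 614 rect 620.2 83.1 [ 88.6 108.4] 89.4 ext [[567.3, 40.3], [673.0, 126.5]]
blob px [486 145] 703 mean [ 776. -555.] rect 755 -556 192 91 ang 24.3 z 0.025 hsv [ 11. 171. 118.]
blob px [512 195] 352 mean [ 567. -646.] rect 565 -654 99 84 ang -31.1 z 0.025 hsv [ 11. 170. 116.]
blob px [409 202] 344 mean [ 552. -268.] rect 554 -268 109 46 ang 50.7 z 0.027 hsv [ 61. 128. 188.]
blob px [483 253] 139 mean [ 367. -526.] rect 367 -526 47 47 ang 55.0 z 0.026 hsv [ 85. 166. 185.]
tool shift cm to target [ 1.78  7.76 16.71]
```

Emit:
play_rows(
  increments="0.9 3.9 0 0 0.4;0.9 3.9 0 0 0.4;0 0 4 0 0.4;0 0 4 0 0.4;0 0 4 0 0.4",
)

```text
clock: 28.72
position: [0.5336, -0.472, 0.0543]
ee_rot: [3.109, -0.443, 0.004]
force: [0.7, -0.7, -1.0]
width: 0.715
gripper_force: 0.0
```

Emit:
play_rows(
  increments="0 0 2.7 0 0.4;0 0 1.9 0 0.4;0 0 0 0 -1;0 0 0 0 -1;0 0 0 0 -1",
)

```text
clock: 29.13
position: [0.5343, -0.4714, 0.0105]
ee_rot: [3.109, -0.445, 0.003]
force: [1.0, 0.6, 0.5]
width: 0.527
gripper_force: 0.0
```

Emit:
play_rows(
  increments="0 0 0 0 -1;0 0 0 0 -1;0 0 0 0 -1;0 0 -2 0 -1;0 0 -3 0 -1",
)

```text
clock: 29.55
position: [0.5316, -0.469, 0.0569]
ee_rot: [-3.107, 0.447, 0.007]
force: [0.3, 0.2, -1.1]
width: 0.486
gripper_force: 30.0
```

```bash
python3 - <<'E'
from h import *
s=st()
E
```

```text
t 29.55 table x 495.8 y -506.7 z 56.9 psi -16.4 (rel -20.6) F [ 0.3  0.2 -1.1] w 0.486 g 30.0 tilt 0.3 q7 -1.13
```

Emit:
play_rows(
  increments="0 0 -4 0 -1;0 0 -4 0 -1;0 0 -3 -6.9 -1;0 0 0 -6.9 -1;0 0 0 -6.8 -1",
)

```text
clock: 29.97
position: [0.5345, -0.4716, 0.1728]
ee_rot: [3.135, 0.125, 0.007]
force: [-0.2, 0.5, -1.9]
width: 0.486
gripper_force: 30.0
```

Emit:
play_rows(
  increments="0.8 -3.8 0 0 -1;0.8 -3.8 0 0 -1;0.8 -3.8 0 0 -1;0.8 -3.8 0 0 -1;0.8 -3.8 0 0 -1",
)

```text
clock: 30.38
position: [0.5591, -0.2764, 0.1695]
ee_rot: [3.139, 0.115, 0.002]
force: [1.8, 0.1, -0.6]
width: 0.486
gripper_force: 30.0
```

Emit:
play_rows(
  increments="0.8 -3.8 0 0 -1;0.8 -3.8 0 0 -1;0.8 -3.8 0 0 -1;0.8 -3.8 0 0 -1;0.8 -3.8 0 0 -1",
)

```text
clock: 30.8
position: [0.5851, -0.0839, 0.1696]
ee_rot: [3.139, 0.116, 0.002]
force: [1.0, 0.1, -1.3]
width: 0.486
gripper_force: 30.0
```

Emit:
play_rows(
  increments="0.8 -3.8 0 0 -1;0.8 -2 0 0 -1;0 0 0 0 -1;0 0 0 0 -1",
)

```text
clock: 31.13
position: [0.5971, -0.0248, 0.1693]
ee_rot: [-3.139, -0.121, -0.001]
force: [-0.0, -0.5, -1.2]
width: 0.484
gripper_force: 30.0
```

```bash
python3 - <<'E'
from h import *
s=st(); to(s,*tw(.606,-.015,.068))
E
```

```text
t 31.13 table x 593.7 y -68.5 z 169.3 psi 4.4 (rel 0.2) F [-0.  -0.5 -1.2] w 0.484 g 30.0 tilt 0.1 q7 -1.55
tool shift cm to target [ 1.24 -5.34 10.13]
```

Emit:
play_rows(
  increments="0.6 -2.7 0 0.2 -1;0.65 -2.7 0 0 -1;0 0 4 0 -1;0 0 3 0 -1;0 0 2 0 -1",
)

```text
clock: 31.55
position: [0.6042, 0.0263, 0.0766]
ee_rot: [3.138, 0.108, -0.003]
force: [-0.3, -1.2, -1.8]
width: 0.486
gripper_force: 30.0
```

Emit:
play_rows(
  increments="0 0 0.8 0 -1;0 0 0.3 0 -1;0 0 0.2 0 -1;0 0 0 0 -1",
)

```text
clock: 31.88
position: [0.6063, 0.0274, 0.0668]
ee_rot: [3.14, 0.108, 0.003]
force: [-1.0, -0.7, -0.6]
width: 0.486
gripper_force: 30.0
```

```bash
python3 - <<'E'
from h import *
s=st()
E
```

```text
t 31.88 table x 606.7 y -17.1 z 66.8 psi 4.0 (rel -0.2) F [-1.  -0.7 -0.6] w 0.486 g 30.0 tilt 0.1 q7 -1.66
```

Emit:
play_rows(
  increments="0 0 0.1 -0.2 -1;0 0 0 0 0.3;0 0 0 0 0.3;0 0 0 0 0.3;0 0 -3 0 0.3",
)

```text
clock: 32.3
position: [0.6021, 0.0278, 0.0907]
ee_rot: [3.139, 0.116, -0.013]
force: [-0.6, 0.5, 0.6]
width: 0.643
gripper_force: 0.0
```

Emit:
play_rows(
  increments="0 0 -3 0 0.3;0 2.6 0 0 -1;0 2.6 0 0 -1;0 0 0 0 -1;0 0 0 0 -1",
)

```text
clock: 32.72
position: [0.6094, -0.026, 0.1251]
ee_rot: [3.139, 0.11, 0.001]
force: [-1.2, 0.3, 0.1]
width: 0.41
gripper_force: 0.0
```

Emit:
play_rows(
  increments="0 0 0 0 -1;0 0 0 0 -1;0 0 0 0 -1;0 0 0 0 -1;0 0 0 0 -1",
)

```text
clock: 33.13
position: [0.6092, -0.023, 0.1246]
ee_rot: [-3.139, -0.117, 0.0]
force: [-0.5, -0.3, -0.3]
width: 0.047
gripper_force: 0.0
```

```bash
python3 - <<'E'
from h import *
s=st()
for n in ("scene","top"): print(n);p=vision.get_image(n); onTop(p)
E
```

```text
t 33.13 table x 605.9 y -67.6 z 124.6 psi 4.3 (rel 0.1) F [-0.5 -0.3 -0.3] w 0.047 g 0.0 tilt 0.0 q7 -1.56
scene
top blank px 1120 rect 619.0 83.6 [ 88.6 111.9] 90.0 ext [[565.7, 41.3], [674.1, 127.4]]
top blank px 216 rect 638.5 -14.4 [43.5 44.5] 0.8 ext [[618.1, -36.4], [659.7, 7.0]]
top
top blank px 627 rect 620.5 83.5 [ 88.9 108.3] 89.7 ext [[568.3, 40.1], [674.1, 126.7]]
```

Emit:
play_rows(
  increments="0 0 3 0 -1;0 0 2.6 0 -1;0 0 0.6 0 -1;0 0 0 0 -1;0 -0.8 0 0 -1",
)

```text
clock: 33.65
position: [0.609, -0.0176, 0.0632]
ee_rot: [3.138, 0.112, -0.0]
force: [-0.1, -0.2, 0.3]
width: 0.005
gripper_force: 0.0
```

Emit:
play_rows(
  increments="0 -0.8 0 0 -1;0 -0.8 0 0 -1;0 -0.8 0 0 -1;0 -0.6 0 0 -1;0 -0.3 0 0 -1",
)

```text
clock: 34.07
position: [0.6067, 0.0185, 0.0636]
ee_rot: [-3.139, -0.117, -0.002]
force: [0.5, -2.2, 1.2]
width: 0.002
gripper_force: 1.0
```

Emit:
play_rows(
  increments="0 -0.3 0 0 -1;0 -0.3 0 0 -1;0 -0.3 0 0 -1;0 0 0 0 -1",
)

```text
clock: 34.4
position: [0.606, 0.0213, 0.0631]
ee_rot: [3.135, 0.109, 0.001]
force: [0.4, -12.5, 5.9]
width: 0.002
gripper_force: 6.7
```

```bash
python3 - <<'E'
from h import *
s=st()
E
```

```text
t 34.40 table x 606.0 y -23.2 z 63.1 psi 4.0 (rel -0.2) F [  0.4 -12.5   5.9] w 0.002 g 6.7 tilt 0.3 q7 -1.65
```

Emit:
play_rows(
  increments="0 0.6 0 0.2 -1;0 0 -4 0 -1;-4.1 0 0 0 -1;-4.1 -2.3 0 0 -1;0 -2.3 0 0 -1",
)

```text
clock: 34.82
position: [0.5169, 0.0554, 0.1014]
ee_rot: [3.138, 0.104, -0.015]
force: [-0.2, 0.3, -1.1]
width: 0.008
gripper_force: 0.0
```

Emit:
play_rows(
  increments="0 0 0 0 -1;0 0 2 0 -1;0 0 1.8 0 -1;0 0 0 0 -1",
)

```text
clock: 35.15
position: [0.5236, 0.058, 0.0621]
ee_rot: [3.139, 0.111, -0.007]
force: [-0.3, 0.1, 0.2]
width: 0.007
gripper_force: 0.0
```

Emit:
play_rows(
  increments="0.8 0 0 0 -1;0.8 0 0 0 -1;0.8 0 0 0 -1;0.4 0 0 0 -1;0 0 0 0 -1",
)

```text
clock: 35.57
position: [0.5517, 0.0597, 0.0649]
ee_rot: [3.139, 0.109, -0.009]
force: [-11.6, -0.5, 8.4]
width: 0.005
gripper_force: 5.9
```

Emit:
play_rows(
  increments="0.3 0 0 0 -1;0.2 0 0 0 -1;0 0 0 0 -1",
)

```text
clock: 35.82
position: [0.5517, 0.0597, 0.0645]
ee_rot: [3.138, 0.11, -0.022]
force: [-27.6, -1.5, 21.8]
width: 0.002
gripper_force: 13.8
```

```bash
python3 - <<'E'
from h import *
s=st()
E
```

```text
t 35.82 table x 554.6 y 19.1 z 64.5 psi 4.0 (rel -0.2) F [-27.6  -1.5  21.8] w 0.002 g 13.8 tilt 0.8 q7 -1.73
```

Emit:
play_rows(
  increments="-0.6 0 0 0 -1;0 0 -4 0 -1;1.9 2.7 0 -0.2 -1;1.9 2.7 0 0 -1;1.9 2.7 0 0 -1",
)

```text
clock: 36.23
position: [0.6182, -0.0174, 0.1069]
ee_rot: [-3.139, -0.117, -0.006]
force: [0.3, 0.2, -0.2]
width: 0.005
gripper_force: 0.0
```

Emit:
play_rows(
  increments="0 0 0 0 -1;0 0 2 0 -1;0 0 2 0 -1;0 -1.5 0 0 -1;0 -1.2 0 0 -1",
)

```text
clock: 36.65
position: [0.6134, 0.0112, 0.0646]
ee_rot: [-3.139, -0.113, 0.002]
force: [0.5, -0.4, 0.5]
width: 0.003
gripper_force: 0.0
```

Emit:
play_rows(
  increments="0 -0.5 0 0 -1;0 -0.3 0 0 -1;0 -0.3 0 0 -1;0 -0.3 0 0 -1;0 0 0 0 -1",
)

```text
clock: 37.07
position: [0.6133, 0.0233, 0.0657]
ee_rot: [3.138, 0.114, 0.003]
force: [0.0, -1.6, 2.6]
width: 0.006
gripper_force: 1.3
```

```bash
python3 - <<'E'
from h import *
s=st()
E
```

```text
t 37.07 table x 613.4 y -21.7 z 65.7 psi 4.2 (rel -0.0) F [ 0.  -1.6  2.6] w 0.006 g 1.3 tilt 0.1 q7 -1.64
```

Emit:
play_rows(
  increments="0 -0.3 0 0 -1;0 0 0 0 -1",
)

```text
clock: 37.23
position: [0.6132, 0.0237, 0.0656]
ee_rot: [3.136, 0.111, 0.003]
force: [1.4, -9.4, 5.4]
width: 0.001
gripper_force: 4.6
```

Emit:
play_rows(
  increments="0 -0.3 0 0 -1;0 0 0 0 -1",
)

```text
clock: 37.4
position: [0.6132, 0.0239, 0.0657]
ee_rot: [3.134, 0.108, 0.003]
force: [1.5, -14.8, 6.2]
width: 0.003
gripper_force: 7.2
```

Emit:
play_rows(
  increments="0 0.6 0 0 -1;0 1 0 0 -1;0 0 -4 0 -1;0 0 -4 0 -1;-3 2 -3 0 -1",
)

```text
clock: 37.82
position: [0.5919, -0.0012, 0.1744]
ee_rot: [-3.136, -0.123, -0.009]
force: [1.1, 0.9, 1.5]
width: 0.006
gripper_force: 0.0
```

Emit:
play_rows(
  increments="-4 0 0 0 1;-4 0 0 0 1;-4 0 0 0 1;-2 0 0 0 1;0 0 0 0 1",
)

```text
clock: 38.23
position: [0.4431, -0.0165, 0.1712]
ee_rot: [-3.139, -0.115, 0.005]
force: [0.3, -0.4, -0.5]
width: 0.313
gripper_force: 0.0
```

```bash
python3 - <<'E'
from h import *
s=st()
for n in ("scene","top"):
    print(n);p=vision.get_image(n); onTop(p); save(p,n+"r.png",(140,300,230,470) if n=="scene" else (140,260,225,390),3.3)
    D=cut_out("dial_grip",p)
    if D:
        d=cloud(p)[D[0]["mask"]&(p["z_map"]>0)]; d=d[d[:,2]>.085]; print(" dial top",len(d),cv2.minAreaRect((d[:,:2]@TT.T*1000).astype(np.float32)))
E
```

```text
t 38.23 table x 440.7 y -48.9 z 171.2 psi 4.2 (rel -0.0) F [ 0.3 -0.4 -0.5] w 0.313 g 0.0 tilt 0.2 q7 -1.59
scene
top blank px 1673 rect 619.0 61.1 [112.4 133.6] 0.5 ext [[565.8, -4.0], [674.3, 126.5]]
 dial top 123 ((479.0858459472656, -104.09967803955078), (17.9356689453125, 56.35445785522461), 27.715892791748047)
top
top blank px 939 rect 620.6 61.6 [108.6 133.1] 0.2 ext [[567.8, -3.6], [673.6, 126.2]]
```

View pics/scener.png

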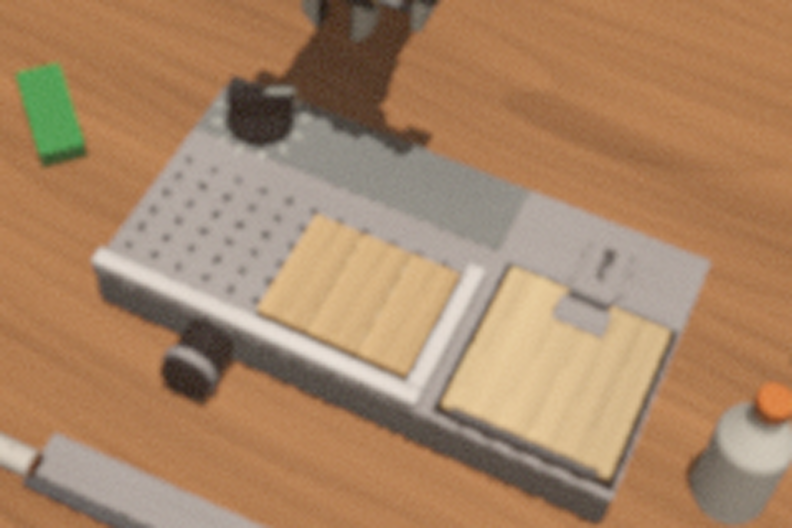

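The row looks tight at crop (360,290), but its left edge measures about 1 mm different from before. I'll check gaps to the stop and fence by sub-pixel saturation edges.

```bash
cat > g.py <<'E'
from h import *
np.set_printoptions(precision=1,suppress=True,linewidth=160)
for n in ("scene","top"):
    S=np.mean([cv2.cvtColor(cv2.cvtColor(vision.get_image(n)["frame"],cv2.COLOR_RGB2BGR),cv2.COLOR_BGR2HSV)[...,1].astype(np.float32) for _ in range(3)],0)
    V=None
    p=vision.get_image(n); V=cv2.cvtColor(p["frame"],cv2.COLOR_RGB2GRAY)
    def sam(I,P):
        q=np.array([pix(p,X) for X in P],np.float32); return cv2.remap(I.astype(np.float32),q[None,:,0],q[None,:,1],cv2.INTER_LINEAR)[0]
    def cross(c,a): 
        th=(c.max()+c.min())/2; i=np.where(np.diff(np.sign(c-th))!=0)[0]
        return [round(float(a[j]+(a[j+1]-a[j])*(th-c[j])/(c[j+1]-c[j]))*1000,1) for j in i]
    ys=np.arange(-.03,.16,.001)
    for x in (.58,.6,.62,.64,.66):
        c=sam(S,[np.append(TT.T@[x,y],.077) for y in ys]); print(n,"x",x,"y edges",cross(c,ys))
    xs=np.arange(.54,.70,.001)
    for y in (.01,.03,.05,.075,.1,.12):
        c=sam(S,[np.append(TT.T@[x,y],.077) for x in xs]); print(n,"y",y,"x edges",cross(c,xs))
    c=np.mean([sam(V,[np.append(TT.T@[x,y],.077) for y in np.arange(-.01,.14,.002)]) for x in np.arange(.58,.66,.005)],0); print(c.astype(int))
E
python3 g.py
```

```text
scene x 0.58 y edges [-6.2, 130.1]
scene x 0.6 y edges [-6.0, 130.4]
scene x 0.62 y edges [-6.1, 130.6]
scene x 0.64 y edges [-6.4, 130.4]
scene x 0.66 y edges [-5.2, 130.7]
scene y 0.01 x edges [563.8, 677.5]
scene y 0.03 x edges [563.3, 677.6]
scene y 0.05 x edges [563.5, 677.6]
scene y 0.075 x edges [563.8, 677.4]
scene y 0.1 x edges [563.8, 677.3]
scene y 0.12 x edges [563.0, 677.3]
[156 157 166 178 186 188 187 186 185 183 183 181 180 179 180 181 183 184 183 182 179 177 176 174 174 177 182 187 188 186 185 185 184 183 182 180 179 181 182
 184 184 183 181 179 177 175 174 175 180 186 188 188 186 185 184 183 182 181 179 180 181 183 184 184 182 180 178 176 172 165 165 181 202 214 218 219]
top x 0.58 y edges [-5.5, 129.3, 158.4]
top x 0.6 y edges [-5.5, 128.3, 157.8]
top x 0.62 y edges [-5.8, 129.5, 157.1]
top x 0.64 y edges [-4.7, 129.0, 158.0]
top x 0.66 y edges [-5.6, 128.5, 158.2]
top y 0.01 x edges [563.6, 674.8, 689.3]
top y 0.03 x edges [563.8, 676.0, 688.3]
top y 0.05 x edges [563.7, 674.8, 689.4]
top y 0.075 x edges [563.9, 676.0, 688.4]
top y 0.1 x edges [563.4, 674.9, 689.4]
top y 0.12 x edges [564.0, 675.9, 688.5]
[203 193 186 186 189 194 193 191 190 189 189 187 185 183 184 186 188 189 189 187 184 181 179 173 168 177 185 192 194 192 191 190 189 188 186 185 184 185 187
 188 189 188 186 183 181 179 171 171 180 188 194 193 192 190 190 189 188 186 184 185 186 188 189 189 187 185 182 180 179 188 210 226 235 238 238 234]
```

View pics/topr.png

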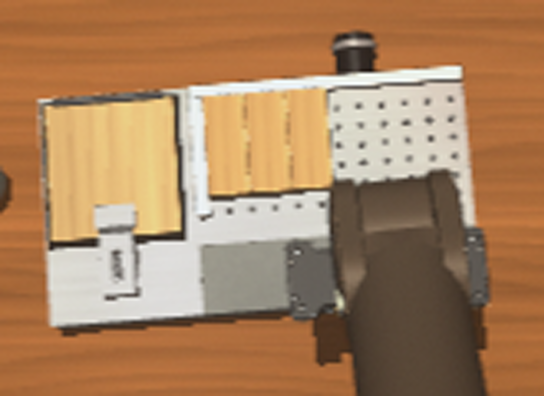

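The row is 135 mm wide, its fronts are aligned, and it is tight to the stop and fence. The hasp lies over the staple (topr (117,260)). Before the dial I'll confirm no other blank exists, and move the arm above the dial.

Emit:
play_rows(
  increments="2 2.8 0 0 -0.1;1.9 2.8 0 0 -0.1;0 0 0 6.7 -0.1;0 0 0 6.7 -0.1;0 0 0 6.7 -0.1",
)

```text
clock: 39.25
position: [0.4915, -0.0695, 0.1711]
ee_rot: [3.11, -0.445, -0.001]
force: [-0.2, -1.2, -0.9]
width: 0.576
gripper_force: 0.0
```

Emit:
play_rows(
  increments="0 0 0 6.7 -0.1;0 0 0 6.7 -0.1;0 0 0 6.7 -0.1;0 0 0 6.7 -0.1;0 0 0 6.7 -0.1",
)

```text
clock: 39.67
position: [0.4914, -0.0688, 0.1713]
ee_rot: [2.85, -1.321, -0.0]
force: [-0.6, 0.1, -0.7]
width: 0.45
gripper_force: 0.0
```

Emit:
play_rows(
  increments="0 0 0 6.4 -0.1;0 0 0 0 -0.1;0 0 0 0 -0.1",
)

```text
clock: 39.92
position: [0.4914, -0.0686, 0.1713]
ee_rot: [2.779, -1.464, -0.0]
force: [0.1, 0.5, -0.5]
width: 0.448
gripper_force: 0.0
```

```bash
python3 - <<'E'
from h import *
s=st(); to(s,*tw(.4795,-.1048,.071))
for n in ("scene","top"):
    p=vision.get_image(n); save(p,n+"f.png"); blobs(p)
    for b in blanks(p): print(n,*b)
E
```

```text
t 39.92 table x 485.0 y -104.4 z 171.3 psi -55.6 (rel -59.8) F [ 0.1  0.5 -0.5] w 0.448 g 0.0 tilt 0.0 q7 -2.43
tool shift cm to target [-0.25  0.49 10.03]
blob px [37 58] 408 mean [  506. -1337.] rect 496 -1336 358 22 ang 1.3 z 0.029 hsv [ 15. 123.  93.]
blob px [217  72] 729 mean [ 197. -688.] rect 192 -678 260 82 ang 90.0 z 0.024 hsv [ 11. 144.  67.]
blob px [221 116] 291 mean [ 385. -497.] rect 383 -499 117 45 ang 57.0 z 0.025 hsv [ 86. 131. 169.]
blob px [140 162] 2326 mean [ 690. -580.] rect 679 -586 353 96 ang 22.6 z 0.022 hsv [ 11. 147. 126.]
blob px [245 173] 396 mean [ 555. -264.] rect 553 -266 115 45 ang 50.1 z 0.024 hsv [ 60. 117. 157.]
blob px [ 95 187] 97 mean [ 839. -613.] rect 844 -618 53 28 ang -63.5 z 0.031 hsv [ 17. 109. 192.]
scene 0.89 [178. 244.] [ 554. -265.   24.] [112.  45.] 50.0 [ 60. 117. 157.]
scene 0.88 [237. 350.] [610. 152.  79.] [113.  46.] 3.6 [ 17.  99. 212.]
blob px [495 168] 1915 mean [ 681. -587.] rect 683 -587 350 94 ang 23.1 z 0.024 hsv [ 11. 172. 117.]
blob px [409 202] 356 mean [ 553. -268.] rect 554 -268 110 49 ang 49.8 z 0.026 hsv [ 61. 127. 185.]
blob px [475 247] 329 mean [ 384. -502.] rect 384 -502 107 47 ang 58.3 z 0.026 hsv [ 85. 160. 185.]
top 0.81 [185. 295.] [611. 151.  81.] [108.  43.] 3.8 [ 17. 133. 232.]
top 0.65 [201. 411.] [ 552. -269.   26.] [105.  47.] 49.8 [ 61. 128. 185.]
```

View pics/scenef.png

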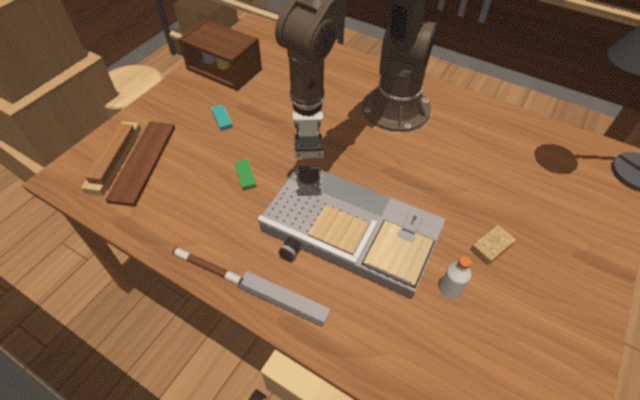

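View pics/topf.png

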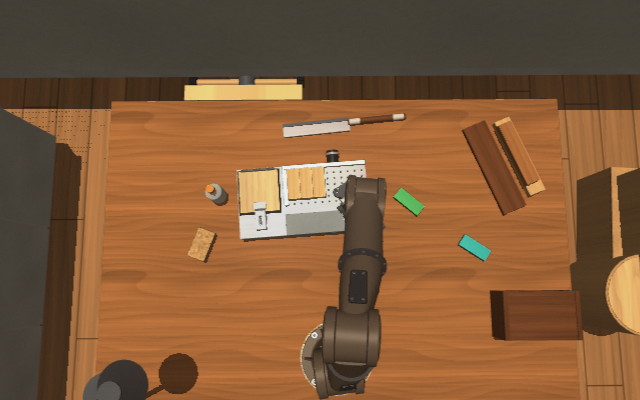

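No maple blank is left on the bench; the cell at scene (220,55) is a crate with something small at its front, so I'll zoom there. Turning clockwise lowers q7, so I'll use the half-turn grasp instead and turn back 180°.

Emit:
play_rows(
  increments="0 0 0 -7.1 -0.1;0 0 0 -7.1 -0.1;0 0 0 -7.1 -0.1;0 0 0 -7.1 -0.1;0 0 0 -7.1 -0.1",
)

```text
clock: 40.53
position: [0.4913, -0.0689, 0.1714]
ee_rot: [-3.095, 0.542, -0.0]
force: [-0.5, 0.0, -0.4]
width: 0.451
gripper_force: 0.0
```

Emit:
play_rows(
  increments="0 0 0 -7.1 -0.1;0 0 0 -7.1 -0.1;0 0 0 -7.1 -0.1;0 0 0 -7.1 -0.1;0 0 0 -7.1 -0.1",
)

```text
clock: 40.95
position: [0.4913, -0.069, 0.1714]
ee_rot: [3.112, 0.427, 0.0]
force: [0.4, -0.4, -0.6]
width: 0.449
gripper_force: 0.0
```

Emit:
play_rows(
  increments="0 0 0 -7.1 -0.1;0 0 0 -7.1 -0.1;0 0 0 -7.1 -0.1;0 0 0 -7.1 -0.1;0 0 0 -7.1 -0.1",
)

```text
clock: 41.37
position: [0.4914, -0.0689, 0.1714]
ee_rot: [2.834, 1.356, 0.0]
force: [-0.8, 0.2, -1.2]
width: 0.449
gripper_force: 0.0
```

Emit:
play_rows(
  increments="0 0 0 -7.1 -0.1;0 0 0 -7.1 -0.1;0 0 0 -7.1 -0.1;0 0 0 -7.1 -0.1;0 0 0 -7.1 -0.1",
)

```text
clock: 41.78
position: [0.4913, -0.069, 0.1714]
ee_rot: [2.286, 2.155, 0.0]
force: [0.3, 0.1, -0.4]
width: 0.448
gripper_force: 0.0
```

Emit:
play_rows(
  increments="0 0 0 -7.1 -0.1;0 0 0 -7.1 -0.1;0 0 0 -7.1 -0.1;0 0 0 -7.1 -0.1;0 0 0 -7.1 -0.1",
)

```text
clock: 42.2
position: [0.4913, -0.069, 0.1714]
ee_rot: [1.52, 2.749, 0.0]
force: [-0.2, 0.8, -1.3]
width: 0.45
gripper_force: 0.0
```

```bash
python3 - <<'E'
from h import *
s=st(); to(s,*tw(.4795,-.1048,.071))
p=vision.get_image("scene"); save(p,"crate.png",(10,100,165,285),5)
E
```

```text
t 42.20 table x 484.9 y -104.8 z 171.4 psi 122.1 (rel 117.9) F [-0.2  0.8 -1.3] w 0.450 g 0.0 tilt 0.0 q7 0.43
tool shift cm to target [ 0.25 -0.48 10.04]
```

View pics/crate.png

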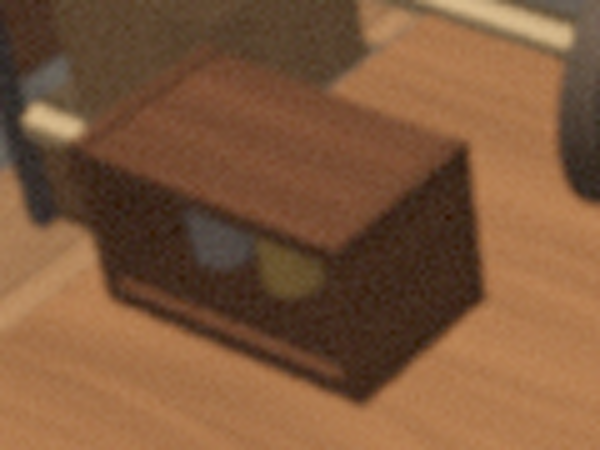

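The crate holds only two round jars, so there are three blanks. Next: lower onto the dial, grip and turn.

Emit:
play_rows(
  increments="0.25 -0.5 0 -2.1 -0.1;0 0 4 0 -0.1;0 0 3 0 -0.1;0 0 2 0 -0.1;0 0 1 0 -0.1",
)

```text
clock: 42.67
position: [0.4842, -0.0695, 0.069]
ee_rot: [-1.481, -2.767, 0.002]
force: [0.0, 0.5, 0.7]
width: 0.449
gripper_force: 0.0
```

Emit:
play_rows(
  increments="0 0 0 0 -0.1;0 0 0 0 -1;0 0 0 0 -1;0 0 0 0 -1;0 0 0 0 -1",
  grip_force=25,
)

```text
clock: 43.08
position: [0.4866, -0.0694, 0.0725]
ee_rot: [1.479, 2.769, 0.001]
force: [0.4, -0.1, 0.4]
width: 0.207
gripper_force: 0.0
```

Emit:
play_rows(
  increments="0 0 0 0 -1;0 0 0 0 -1;0 0 0 0 -1",
)

```text
clock: 43.33
position: [0.486, -0.0698, 0.0723]
ee_rot: [1.48, 2.77, -0.0]
force: [-1.9, -2.2, 7.6]
width: 0.165
gripper_force: 25.0
```

```bash
python3 - <<'E'
from h import *
s=st(); print(s["ft_torque"])
E
```

```text
t 43.33 table x 479.6 y -105.2 z 72.3 psi 123.8 (rel 119.6) F [-1.9 -2.2  7.6] w 0.165 g 25.0 tilt 0.1 q7 0.37
[-0.20107104  0.41412706  0.08442552]
```

Emit:
play_rows(
  increments="0 0 0 6 -1;0 0 0 6 -1;0 0 0 6 -1;0 0 0 6 -1;0 0 0 6 -1",
)

```text
clock: 43.75
position: [0.4866, -0.0696, 0.0723]
ee_rot: [2.151, 2.287, 0.002]
force: [0.4, -2.4, 3.3]
width: 0.165
gripper_force: 25.0
```

Emit:
play_rows(
  increments="0 0 0 6 -1;0 0 0 6 -1;0 0 0 6 -1;0 0 0 6 -1;0 0 0 6 -1",
)

```text
clock: 44.17
position: [0.4873, -0.0697, 0.0723]
ee_rot: [2.67, 1.652, 0.004]
force: [2.4, -2.4, 1.1]
width: 0.162
gripper_force: 25.0
```

Emit:
play_rows(
  increments="0 0 0 6 -1;0 0 0 6 -1;0 0 0 6 -1;0 0 0 6 -1;0 0 0 6 -1",
)

```text
clock: 44.58
position: [0.4878, -0.0702, 0.0724]
ee_rot: [3.006, 0.904, 0.006]
force: [4.6, -3.7, -2.5]
width: 0.158
gripper_force: 25.0
```

Emit:
play_rows(
  increments="0 0 0 6 -1;0 0 0 6 -1;0 0 0 6 -1;0 0 0 6 -1;0 0 0 6 -1",
)

```text
clock: 45.0
position: [0.488, -0.0708, 0.0724]
ee_rot: [3.138, 0.095, 0.007]
force: [5.6, -6.8, -2.5]
width: 0.163
gripper_force: 25.0
```

Emit:
play_rows(
  increments="0 0 0 0 -1;0 0 0 0 -1",
)

```text
clock: 45.17
position: [0.488, -0.0708, 0.0724]
ee_rot: [3.138, 0.102, 0.007]
force: [5.0, -5.5, -1.3]
width: 0.161
gripper_force: 25.0
```

```bash
python3 - <<'E'
from h import *
s=st(); print(s["ft_torque"])
E
```

```text
t 45.17 table x 481.5 y -106.4 z 72.4 psi 3.7 (rel -0.5) F [ 5.  -5.5 -1.3] w 0.161 g 25.0 tilt 0.3 q7 -1.35
[-1.26234711 -0.83672019 -0.01910972]
```

Now at rel 0. Release, lift straight up, back off and look.

Emit:
play_rows(
  increments="0 0 0 0 -0.2;0 0 0 0 -0.2;0 0 0 0 -0.2;0 0 0 0 -0.2;0 0 -2 0 -0.2",
)

```text
clock: 45.58
position: [0.4835, -0.0689, 0.0891]
ee_rot: [-3.139, -0.105, 0.008]
force: [-0.7, 0.8, -1.1]
width: 0.394
gripper_force: 0.0
```

Emit:
play_rows(
  increments="0 0 -4 0 -0.2;0 0 -4 0 -0.2;-4 0 0 0 -0.2;-4 0 0 0 -0.2;-4 3 -1 0 -0.2",
)

```text
clock: 46.0
position: [0.372, -0.0982, 0.1788]
ee_rot: [-3.138, -0.112, 0.003]
force: [-0.1, -1.1, 0.3]
width: 0.396
gripper_force: 0.0
```

Emit:
play_rows(
  increments="0 4 -1 0 -0.2;0 4 -1 0 -0.2;0 4 0 0 -0.2;0 4 0 0 -0.2;0 4 0 0 -0.2",
)

```text
clock: 46.42
position: [0.388, -0.3025, 0.2]
ee_rot: [3.14, 0.106, 0.002]
force: [0.3, 1.1, -0.3]
width: 0.397
gripper_force: 0.0
```

```bash
python3 - <<'E'
from h import *
s=st()
p=vision.get_image("top"); save(p,"fin.png",(145,260,225,390),4)
for n in ("scene","top"):
    p=vision.get_image(n); onTop(p)
    D=cut_out("dial_grip",p)
    if D:
        d=cloud(p)[D[0]["mask"]&(p["z_map"]>0)]; d=d[d[:,2]>.085]; print(" dial top",len(d),cv2.minAreaRect((d[:,:2]@TT.T*1000).astype(np.float32)))
E
python3 g.py | grep edges
```

```text
t 46.42 table x 364.8 y -330.1 z 200.0 psi 3.9 (rel -0.3) F [ 0.3  1.1 -0.3] w 0.397 g 0.0 tilt 0.1 q7 -0.82
top blank px 1677 rect 618.8 61.0 [134.1 111.7] 90.0 ext [[565.3, -3.5], [674.0, 126.8]]
 dial top 103 ((480.4983215332031, -104.71563720703125), (63.90448760986328, 16.325572967529297), 0.173267662525177)
top blank px 918 rect 620.7 61.2 [133.  108.1] 89.6 ext [[567.9, -3.9], [673.9, 126.3]]
 dial top 76 ((480.7099609375, -106.39505767822266), (15.269070625305176, 57.51510238647461), 89.07515716552734)
scene x 0.58 y edges [-6.2, 130.1]
scene x 0.6 y edges [-6.1, 130.4]
scene x 0.62 y edges [-6.0, 130.6]
scene x 0.64 y edges [-6.5, 130.4]
scene x 0.66 y edges [-5.2, 130.7]
scene y 0.01 x edges [563.7, 677.6]
scene y 0.03 x edges [563.3, 677.6]
scene y 0.05 x edges [563.6, 677.5]
scene y 0.075 x edges [563.8, 677.3]
scene y 0.1 x edges [563.8, 677.2]
scene y 0.12 x edges [563.0, 677.4]
top x 0.58 y edges [-5.5, 129.3, 158.5]
top x 0.6 y edges [-5.4, 128.3, 157.8]
top x 0.62 y edges [-5.8, 129.5, 157.1]
top x 0.64 y edges [-4.8, 129.0, 158.0]
top x 0.66 y edges [-5.6, 128.5, 158.3]
top y 0.01 x edges [563.6, 674.8, 689.3]
top y 0.03 x edges [563.9, 676.0, 688.3]
top y 0.05 x edges [563.7, 674.8, 689.4]
top y 0.075 x edges [564.0, 676.0, 688.4]
top y 0.1 x edges [563.5, 674.9, 689.4]
top y 0.12 x edges [563.9, 675.9, 688.5]
```

View pics/fin.png

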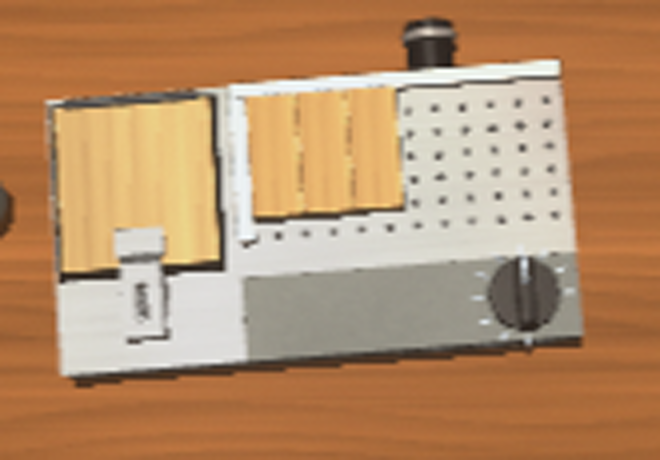

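The dial pointer at fin (523,265) points to the back fence with the bar at 0°, which is the sixth click. The row is tight, the hatch is shut and the hasp lies over the staple. Handing in.

```bash
python3 -c "
from cell import job
print(job.sign_off())"
```

```text
the job is handed in; nothing more can be done
None
```

I shut the hatch, laid the hasp flat over the staple, set the three maple blanks present in a tight row against the stop and fence, then turned the dial to the sixth click and handed the job in; no verdict came back.

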